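# Lid the tub under the wire rack and press it home

## Task

Put the loose lid on the open tub that stands on a soft pad half under the wire rack, then press its corners down one after another until every corner has snapped past its stiff catch and the lid lies flush on the rim all round. Press firmly enough to feel each corner stop, but never bear down on the tub with more than about 40 N, and do not slam the lid on. Keep clear of the rack, leave the other things where they are, and let go of the lid at the end.

Things in the scene. Friction and masses are not known exactly. Their poses are not given: they have to be found in the camera images.
- lid_center (a point): Loose rigid lid, 0.18 kg: pale grey plate 176 (its x) x 136 (y) x 5 mm; on it, centred, a blue grip rib 70 mm along x, 16 mm thick, 22 mm high. Thin lips below, 14 mm deep, enter the tub's mouth with 3.5 mm play all round. Point: centre of the plate's top face, z up. It lies on the bench on its lips, plate top 19 mm up. Turned half round it fits as well.
- tub: Open translucent grey tub, 170 (its x) x 130 (y) x 80 mm high, wall 4 mm. It stands on a soft blue foam pad 200 x 160 x 20 mm and cannot slide or tip, but sinks straight down under load, by several mm before a catch yields, and springs back. Origin: centre of its underside, about 20 mm above the bench; z up, x away from the robot, under the rack. Its rear half is under the deck.
- rack: Fixed black wire rack over the back of the bench: deck underside 325 mm above the bench, deck 12 mm thick, 560 mm wide (its y), 160 mm deep (its x). Origin: on the bench under the middle of the deck's front edge; the deck runs from there to x = +160 mm. 18 mm posts at its corners. The tub's two rear corners can be reached only with a tool leaning back from under the front edge.
- parts_bin: Bystander: loose open red bin, 150 x 110 x 55 mm, 0.6 kg; origin at the centre of its underside. It may stand left or right, with the lid on the other side.
- oil_bottle: Bystander: loose yellow bottle, 48 mm diameter, 140 mm high, under the rack left of the tub; origin at its foot.
- small_tub: Bystander: loose small closed tub, 126 x 81 x 76 mm, under the rack right of the tub; origin at the centre of its underside.
- wrench: Bystander: loose open-ended wrench, 150 mm long, lying flat on the bench between the robot and the tub; origin on its underside, handle along its -x.
- tub_mouth (a point): Centre of the tub's mouth at rim height, 80 mm above the tub's origin. Red snap catches, 16 mm square, stand in the tub's corners at x, y = +-68, +-48 mm, tops 4 to 7 mm above the rim. Each holds up a lid corner laid on it; about 12 N straight down slides it down, and it stays there (no spring). The lid is home when its plate lies on the rigid rim, top face 85 mm above the tub's origin.
- lid_corner0 (a point): Blue press mark on the top face of the lid, at lid x = +68, y = +48 mm from point lid_center; it comes to lie over one of the tub's catches.
- lid_corner1 (a point): Blue press mark on the top face of the lid, at lid x = +68, y = -48 mm from point lid_center; it comes to lie over one of the tub's catches.
- lid_corner2 (a point): Blue press mark on the top face of the lid, at lid x = -68, y = +48 mm from point lid_center; it comes to lie over one of the tub's catches.
- lid_corner3 (a point): Blue press mark on the top face of the lid, at lid x = -68, y = -48 mm from point lid_center; it comes to lie over one of the tub's catches.
Not all that is in view belongs to the job. There is more than one size of the part that bears lid_center; the job needs the largest.

How it is judged:
On the way, in this order (a step that is already met when the one before it is completed fails the run):
1. the lid lies on the tub, its lips in the mouth, held up by the catches (horizontal distance between lid_center and tub below 0.009 m and z of lid_center in the frame of tub below 0.0945 m and angle between lid_center's own z axis and vertical below 0.12 rad), for 0.1 s.
2. all four corners are pressed home (z of each of lid_corner0, lid_corner1, lid_corner2, lid_corner3 in the frame of tub below 0.087 m), for 0.2 s.
At the end, for the whole second after the job is handed in: The lid is on the tub, centred within 9 mm, level within 0.03 rad and at rest, each of its four corner marks within 2 mm of its seated height (85 mm above the tub's underside) (all of step 2 and horizontal distance between lid_center and tub below 0.009 m and angle between lid_center's own z axis and vertical below 0.03 rad and linear speed of lid below 0.01 m/s); the robot touches nothing.
It fails at once if the lid is pressed or slammed on the tub with more than 45 N (contact force between lid and tub above 45 N).
It fails at once if the rack is bumped (more than 8 N) (contact force between anything else and rack above 8 N).
It fails at once if a bystander is shifted by more than 25 mm (distance of any of parts_bin, oil_bottle, small_tub, wrench from where it was at the start of the episode above 0.025 m).
It also fails if it takes over 58 s, if anything falls off the work surface, if the arm or the gripper's body presses on something with over 40 N, if the wrist force passes 120 N, or if a joint passes its speed limit or range.

## Robot

A 7-joint arm with a two-finger parallel gripper is mounted at the origin on the work surface. World frame = base frame: x ahead of the robot, y to its left, z up, the work surface at z = 0. Lengths are in m, angles in rad, forces in N, time in s.
With the tool pointing down it reaches from about 0.425 to 0.875 m from the base axis. Payload 9.9 kg.
Tool frame: the origin (TCP) lies on the centre line of the jaws, within the pads' length; the fingertips stand 25 mm ahead of it and the grasp point (between the pads) lies 6 mm ahead of it; y points along the fingers, z is the direction in which the jaws open and shut, and the axes are right-handed (so a half turn about y gives the same grasp; the last joint's range is limited). The gripper opens to 85 mm and grips with 20 to 120 N. Pads are 22 mm wide; open, the fingers measure 114 mm over their backs; the gripper's body (76 mm by 85 mm) begins 54 mm behind the grasp point. The pads swing forward as they close: fully open they stand 13 mm farther back than shut.
Start: joints at [1.208, 0.576, 0.025, 1.437, -0.015, 1.129, -0.057], TCP at [0.186, -0.649, 0.256] pointing down, gripper open.
Joint ranges: [-2.76, 2.76], [-0.34, 2.15], [-1.52, 1.57], [0.19, 2.46], [-1.09, 4.23], [0.17, 1.99], [-2.82, 2.82]. Speed limits (rad/s): [2.22, 2.22, 3.01, 3.01, 3.14, 3.14, 3.14].

## Interface

Orientations are given as a unit quaternion [w, x, y, z].
In Python, from station import arm gives the robot as it stands.
- The arm moves only by the tool arm_command, never from a script. Its argument "commands" is a list of rows, each a list of 7 numbers: the shift along the world's x, y, z in cm, then the turn, a rotation vector about the world's x, y, z in degrees, then the finger opening in cm, from 0 to 8.54. In form: [[x, y, z, rx, ry, rz, jaw], ...]. A call has 1 to 10 rows; each row shifts and turns the pose as measured when the row begins; what a row does not reach is not made up. A row lasts 1/8 s, in which the tool goes at most 62.5 mm and 10.7 degrees, less where a joint would pass 70% of its speed; a pose out of reach is approached as far as the arm can. A call with a gripper value outside its range is refused whole. The fingers move at their own pace and stop on an object; "squeeze" is the grip in N (left out, the last holds). Time passes only in rows, so rows that do not move let the fingers close. It gives the time, the measured TCP pose, the force and the opening at its end, in the units of the state.
- arm.get_state(): the state, without advancing time (a new reading comes with each control period).
- arm.get_image(name): name is "scene" or "side" or "wrist"; returns the picture (384x512x3 uint8, red, green, blue); there is no depth.
- arm.get_calibration(name): a dict with "camera_matrix" (3x3 intrinsics, pixels), "cam_to_world" (4x4, takes a point from camera to world coordinates); the wrist camera has in their place "tool_from_camera" (4x4, takes a point from camera to tool coordinates, whose origin is the TCP and whose axes are the tool frame's). Camera axes: x right, y down, z forward; pixel columns grow to the right and rows downward; lengths in m; the calibration is good to about 2 mm. A picture is of the moment at which its call begins: read the wrist's pose just before it. get_calibration takes no time and is no camera call.
- arm.sign_off(): hands the job in, once; it reports no verdict.
Trained networks look in the newest picture that a camera, given by its name, has taken for a name from the list of things; names that differ only in an ending like _2 or _b are one class to them, and where a whole thing is asked for, a point or a joint stands for the part that bears it (a point fixed in the world has none). Each returns a list of dicts, best first, with "confidence" (0 to 1); they miss things now and then, are a little off and sometimes report something else, mostly with a low value. They report only what shows in the picture. A call takes as long as a camera call. They do not tell look-alikes from the thing itself.
- arm.recognise(camera, label): "at" ([column, row] in pixels, amid what is visible of it).
- arm.cut_out(camera, label): "region" (384x512 bool, what is visible of it) and "at" ([column, row] in pixels, amid what is visible of it).
- arm.landmark_of(camera, label): "at" ([column, row] in pixels: a listed point, or the origin of a listed thing).
The state is a dict: "clock": time; "joints": joint angles; "dq": joint speeds; "tau": joint torques, N m; "tool_pos": TCP position; "eef_rot": TCP orientation; "ft_force": force on the tool from outside, world axes, zero at the start; "torque": the same for the moment, N m; "width": finger opening in m.
Only numpy, scipy, OpenCV 4.12 (cv2) and the standard library are available. Lean on these libraries where they do the work, as an engineer would, in place of code of your own. Each camera call takes 0.05 s, during which the arm holds its last target.

## Working session

There is one attempt and no reset: what is moved stays moved. The work goes in short steps, Python scripts to look and compute and a tool call to move; the robot and the scene stay as the last step left them, time stands still between calls to the robot, and variables do not carry over. Pictures are saved under pics/ and viewed, and the job is handed in when it is done.

Besides the shell and the picture viewer there is one more tool, called after "Emit:" as a command line: name --pt "numbers of a row" for each row, then --argument value for the rest. arm_command: Moves the arm, as the interface text tells. Its arguments: {"type":"object","properties":{"commands":{"type":"array","items":{"type":"array","items":{"type":"number"}}},"squeeze":{"type":"number"}},"required":["commands"]}

```bash
ls; mkdir -p pics
cat > h.py <<'E'
import numpy as np, cv2
from station import arm
from scipy.spatial.transform import Rotation as R
def save(n,im): cv2.imwrite('pics/'+n+'.png',cv2.cvtColor(im,cv2.COLOR_RGB2BGR))
def rot(q): return R.from_quat([q[1],q[2],q[3],q[0]])
def campose(name,st=None):
    c=arm.get_calibration(name); K=np.array(c['camera_matrix'])
    if 'cam_to_world' in c: return K,np.array(c['cam_to_world'])
    st=st or arm.get_state(); T=np.eye(4);T[:3,:3]=rot(st['eef_rot']).as_matrix();T[:3,3]=st['tool_pos']
    return K,T@np.array(c['tool_from_camera'])
def ray(K,T,uv):
    d=T[:3,:3]@np.linalg.inv(K)@np.array([uv[0],uv[1],1.]); return T[:3,3],d/np.linalg.norm(d)
def atz(K,T,uv,z):
    o,d=ray(K,T,uv); return o+d*(z-o[2])/d[2]
def proj(K,T,p):
    p=np.atleast_2d(p); q=(p-T[:3,3])@T[:3,:3]; q=q@K.T; return q[:,:2]/q[:,2:]
def tri(rays):
    A=np.zeros((3,3));b=np.zeros(3)
    for o,d in rays:
        M=np.eye(3)-np.outer(d,d);A+=M;b+=M@o
    return np.linalg.solve(A,b)
E
python3 - <<'E'
from h import *
s=arm.get_state(); print(s)
for n in ['scene','side','wrist']:
    save(n+'0',arm.get_image(n)); K,T=campose(n,s); print(n,K.round(1).tolist(),T.round(3).tolist())
E
```

```text
pics
{'clock': 0.0, 'joints': array([ 1.20817654,  0.57649094,  0.02480252,  1.43790582, -0.01501766,
        1.12900922, -0.05650375]), 'dq': array([ 1.41469202e-03,  2.00176389e-03,  5.77018760e-04,  3.62812590e-04,
        1.59778682e-03, -1.78990935e-03, -7.77459533e-06]), 'tau': array([-2.07454696e-04, -7.65761805e+01,  2.25073546e+00, -2.85967666e+01,
        1.54264335e-02,  1.24983222e-02, -3.18243394e-05]), 'tool_pos': array([ 0.18569561, -0.64852344,  0.25547013]), 'eef_rot': array([ 0.09818288, -0.0983748 ,  0.70081174, -0.69967523]), 'ft_force': array([-0.39591593,  0.29004951,  0.50307042]), 'torque': array([-0.04759782,  0.02394553,  0.0412308 ]), 'width': 0.0851588215506026}
scene [[431.9, 0.0, 250.8], [0.0, 431.9, 193.5], [0.0, 0.0, 1.0]] [[0.916, -0.384, 0.118, 0.381], [-0.402, -0.868, 0.29, -0.3], [-0.009, -0.314, -0.95, 1.234], [0.0, 0.0, 0.0, 1.0]]
side [[435.6, 0.0, 248.9], [0.0, 435.6, 190.7], [0.0, 0.0, 1.0]] [[0.995, -0.066, 0.079, 0.438], [-0.102, -0.518, 0.849, -0.963], [-0.015, -0.853, -0.522, 0.733], [0.0, 0.0, 0.0, 1.0]]
wrist [[321.5, 0.0, 256.5], [0.0, 321.5, 195.7], [0.0, 0.0, 1.0]] [[0.274, -0.925, -0.263, 0.253], [-0.962, -0.264, -0.073, -0.629], [-0.002, 0.273, -0.962, 0.373], [0.0, 0.0, 0.0, 1.0]]
```

View pics/scene0.png

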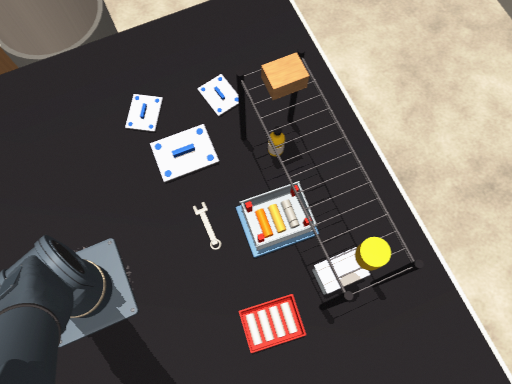

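View pics/side0.png

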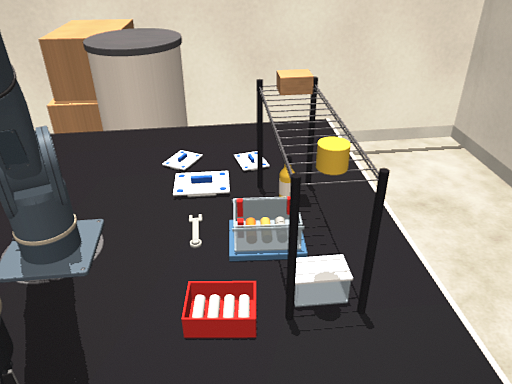

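View pics/wrist0.png

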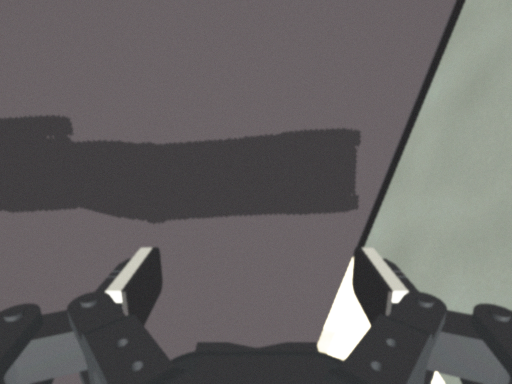

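Three lids in the scene view: large at (184,152), small ones at (144,112) and (219,94). The large one fits (176×136 mm). I'll confirm it in a crop and measure.

Run:
```python
from h import *
K,T=campose('scene')
im=arm.get_image('scene')
save('crop1',cv2.resize(im[60:260,90:350],None,fx=3,fy=3,interpolation=cv2.INTER_CUBIC))
Ks,Ts=campose('side'); arm.get_image('side')
for l in ['lid_center','lid_corner0','lid_corner1','lid_corner2','lid_corner3','tub','tub_mouth','rack','parts_bin','oil_bottle','small_tub','wrench']:
    for c,KK,TT in (('scene',K,T),('side',Ks,Ts)):
        r=arm.landmark_of(c,l)
        z={'lid':.019,'tub':.02}.get(l[:3],0)
        if l=='tub_mouth': z=.1
        print(l,c,[(np.round(d['at'],1).tolist(),round(d['confidence'],2),atz(KK,TT,d['at'],z).round(3).tolist()) for d in r[:4]])
print(arm.get_state()['clock'])
```

```text
lid_center scene [([183.5, 151.7], 0.75, [0.399, 0.279, 0.019]), ([276.3, 210.7], 0.63, [0.58, -0.007, 0.019]), ([216.4, 93.9], 0.62, [0.567, 0.425, 0.019]), ([144.9, 113.1], 0.55, [0.334, 0.453, 0.019])]
lid_center side [([182.3, 158.5], 0.92, [0.331, 0.451, 0.019]), ([249.8, 160.3], 0.91, [0.57, 0.405, 0.019]), ([201.9, 182.6], 0.66, [0.4, 0.27, 0.019])]
lid_corner0 scene [([159.1, 102.4], 0.93, [0.388, 0.471, 0.019]), ([128.8, 124.3], 0.91, [0.275, 0.436, 0.019]), ([166.7, 175.6], 0.88, [0.324, 0.226, 0.019]), ([201.9, 88.2], 0.86, [0.532, 0.463, 0.019])]
lid_corner0 side [([221.8, 170.9], 0.9, [0.468, 0.34, 0.019]), ([216.2, 185.8], 0.9, [0.445, 0.244, 0.019]), ([238.4, 155.9], 0.9, [0.533, 0.445, 0.019]), ([177.1, 154.6], 0.86, [0.311, 0.485, 0.019])]
lid_corner1 scene [([159.1, 102.4], 0.93, [0.388, 0.471, 0.019]), ([128.8, 124.3], 0.91, [0.275, 0.436, 0.019]), ([166.7, 175.6], 0.88, [0.324, 0.226, 0.019]), ([201.9, 88.2], 0.86, [0.532, 0.463, 0.019])]
lid_corner1 side [([221.8, 170.9], 0.9, [0.468, 0.34, 0.019]), ([216.2, 185.8], 0.9, [0.445, 0.244, 0.019]), ([238.4, 155.9], 0
[... 1088 characters left out ...]
64, [0.57, -0.024, 0.1])]
tub_mouth side [([267.3, 211.5], 0.74, [0.571, -0.04, 0.1])]
rack scene []
rack side []
parts_bin scene [([272.3, 322.6], 0.73, [0.44, -0.287, 0.0])]
parts_bin side [([220.9, 314.8], 0.71, [0.434, -0.282, -0.0]), ([216.4, 187.5], 0.21, [0.446, 0.265, 0.0])]
oil_bottle scene [([276.3, 154.2], 0.72, [0.659, 0.163, 0.0])]
oil_bottle side [([281.3, 197.9], 0.89, [0.645, 0.175, 0.0])]
small_tub scene [([335.2, 267.8], 0.72, [0.665, -0.223, 0.0])]
small_tub side [([315.1, 296.4], 0.92, [0.653, -0.252, 0.0])]
wrench scene [([209.1, 226.7], 0.54, [0.382, 0.033, 0.0]), ([279.2, 212.8], 0.47, [0.588, -0.012, 0.0])]
wrench side [([196.5, 231.9], 0.67, [0.381, 0.03, 0.0])]
1.45
```

View pics/crop1.png

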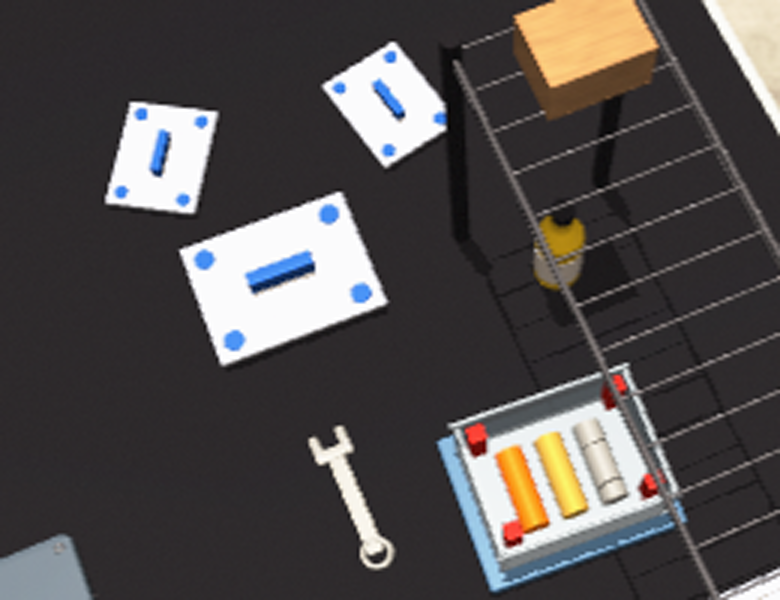

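The crop confirms it: the large plate (crop ~(282,272), i.e. scene (184,152)) is clearly bigger than the two at (144,112) and (219,94). The tub's catches are visible as red blocks. Next I'll measure the mark blobs, lid yaw and tub yaw.

```bash
cat >> h.py <<'E'
def blobs(im,kind,box,amin=4):
    hsv=cv2.cvtColor(im,cv2.COLOR_RGB2HSV).astype(int); H,S,V=hsv[...,0],hsv[...,1],hsv[...,2]
    if kind=='blue': m=(H>95)&(H<125)&(S>110)&(V>60)
    else: m=((H<6)|(H>174))&(S>150)&(V>60)
    M=np.zeros(m.shape,np.uint8); x0,y0,x1,y1=box; M[y0:y1,x0:x1]=m[y0:y1,x0:x1]
    n,l,st,c=cv2.connectedComponentsWithStats(M)
    return [(c[i].round(2),int(st[i,4]),st[i,:4].tolist()) for i in range(1,n) if st[i,4]>=amin]
E
python3 - <<'E'
from h import *
s=arm.get_state(); Rm=rot(s['eef_rot']).as_matrix(); print(Rm.round(3)); print(np.array(arm.get_calibration('wrist')['tool_from_camera']).round(3))
for c,lb,tb in (('scene',(148,124,222,182),(238,180,316,255)),('side',(172,168,232,197),(228,190,308,262))):
    K,T=campose(c); im=arm.get_image(c)
    print(c)
    for b in blobs(im,'blue',lb): print('lid',b[0],b[1],atz(K,T,b[0],.019).round(4))
    for b in blobs(im,'red',tb,3): print('catch',b[0],b[1],b[2],atz(K,T,b[0],.1).round(4))
    x0,y0,x1,y1=tb
    save(c+'tub',cv2.resize(im[y0-5:y1+5,x0-5:x1+5],None,fx=7,fy=7,interpolation=cv2.INTER_CUBIC))
E
```

```text
[[-0.961  0.     0.275]
 [-0.275  0.    -0.961]
 [-0.    -1.    -0.   ]]
[[ 0.002  0.962  0.273 -0.07 ]
 [ 0.    -0.273  0.962 -0.118]
 [ 1.    -0.001 -0.001 -0.001]
 [ 0.     0.     0.     1.   ]]
scene
lid [150.67 126.25] 12 [0.3354 0.4016 0.019 ]
lid [199.33 130.8 ] 30 [0.469 0.325 0.019]
lid [157.52 146.1 ] 29 [0.332  0.3288 0.019 ]
lid [183.06 150.03] 151 [0.3993 0.2845 0.019 ]
lid [209.91 157.3 ] 33 [0.4656 0.2287 0.019 ]
lid [167.55 172.91] 33 [0.3296 0.2332 0.019 ]
catch [296.44 187.56] 16 [295, 185, 4, 7] [0.6457 0.0116 0.1   ]
catch [292.37 192.26] 19 [291, 189, 4, 7] [0.6294 0.0037 0.1   ]
catch [248.46 205.86] 57 [245, 201, 7, 11] [0.5027 0.0169 0.1   ]
catch [305.82 221.89] 28 [304, 218, 5, 8] [ 0.6264 -0.0872  0.1   ]
catch [260.56 237.44] 41 [258, 234, 6, 8] [ 0.497 -0.077  0.1  ]
side
lid [222.  173.5] 10 [0.4676 0.3222 0.019 ]
lid [181.  175.5] 10 [0.3305 0.3262 0.019 ]
lid [200.91 178.76] 140 [0.3967 0.2956 0.019 ]
lid [222.62 188.08] 13 [0.4649 0.2268 0.019 ]
lid [179.5  190.29] 14 [0.3287 0.2306 0.019 ]
catch [288.22 204.48] 54 [287, 196, 4, 18] [ 0.6299 -0.0142  0.1   ]
catch [239.46 207.36] 97 [237, 198, 6, 19] [ 0.5008 -0.0118  0.1   ]
catch [239.92 220.87] 38 [237, 218, 7, 7] [ 0.4969 -0.0728  0.1   ]
```

View pics/scenetub.png

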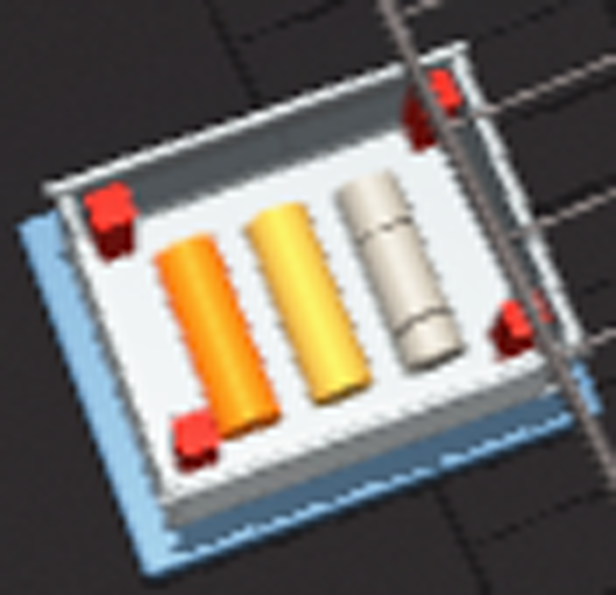

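View pics/sidetub.png

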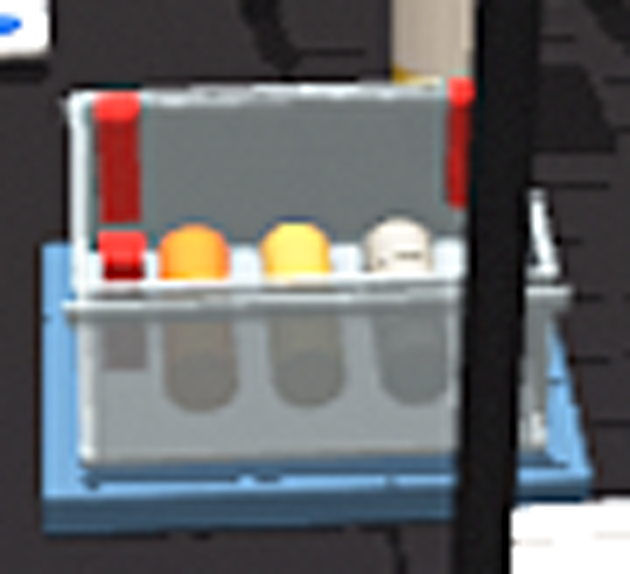

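Emit:
arm_command --pt "3 5 0 0 0 -9 4" --pt "3 5 0 0 0 -8.7 4" --pt "3 5 0 0 0 0 4" --pt "3 5 0 0 0 0 4" --pt "3 5 0 0 0 0 4" --pt "3 5 0 0 0 0 4" --pt "3 5 0 0 0 0 4" --pt "3 5 0 0 0 0 4" --pt "0 5.5 0 0 0 0 4"

```text
clock: 2.68
tool_pos: [0.4306, -0.1832, 0.2569]
eef_rot: [0.015, -0.018, -0.706, 0.708]
ft_force: [0.4, -0.3, 0.1]
width: 0.0399
```

Emit:
arm_command --pt "-0.5 5 0 0 -10 0 4" --pt "-0.5 5 0 0 -10 0 4" --pt "0 4 0 0 -10 0 4" --pt "0 0 0 0 0 0 4"

```text
clock: 3.18
tool_pos: [0.4214, -0.0427, 0.2633]
eef_rot: [0.163, 0.192, 0.685, -0.684]
ft_force: [0.5, 0.9, 0.2]
width: 0.04
```

Run:
```python
from h import *
s=arm.get_state(); im=arm.get_image('wrist'); save('w1',im); K,T=campose('wrist',s)
print(s['tool_pos'].round(4),rot(s['eef_rot']).as_matrix().round(3).tolist(),s['joints'].round(2))
for b in blobs(im,'red',(0,0,512,384),8): print('catch',b[0],b[1],b[2],atz(K,T,b[0],.105).round(4))
save('s1',arm.get_image('side'))
```

```text
[ 0.4214 -0.0427  0.2633] [[-0.873, 0.486, -0.038], [0.039, -0.008, -0.999], [-0.486, -0.874, -0.012]] [ 0.15  0.01 -0.18  2.42  0.11  0.2  -1.74]
catch [201.93  72.4 ] 617 [191, 55, 22, 37] [0.6286 0.0089 0.105 ]
catch [289.32  74.27] 558 [281, 57, 19, 37] [ 0.622  -0.0815  0.105 ]
catch [457.68 243.18] 7361 [413, 177, 99, 152] [ 0.4429 -0.2223  0.105 ]
catch [191.64 190.24] 437 [180, 179, 25, 22] [0.5027 0.0188 0.105 ]
catch [290.12 192.24] 358 [281, 182, 19, 21] [ 0.4967 -0.0743  0.105 ]
```

View pics/w1.png

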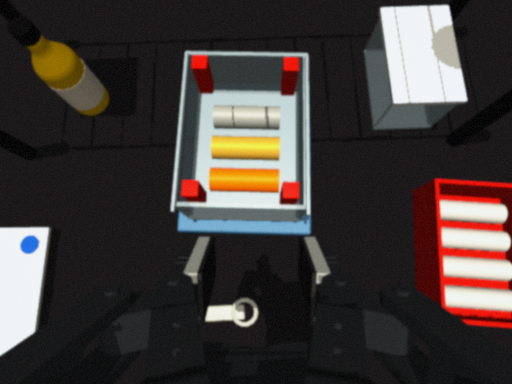

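View pics/s1.png

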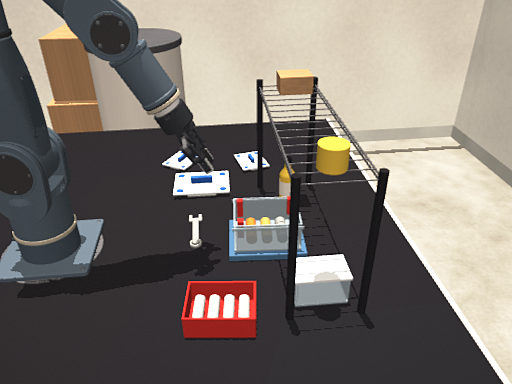

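Run:
```python
import cv2
im=cv2.imread('pics/w1.png')
save=cv2.resize(im[40:225,165:320],None,fx=5,fy=5,interpolation=cv2.INTER_CUBIC)
cv2.imwrite('pics/w1a.png',save[:480]); cv2.imwrite('pics/w1b.png',save[600:])
```

```text
(no output)
```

View pics/w1a.png

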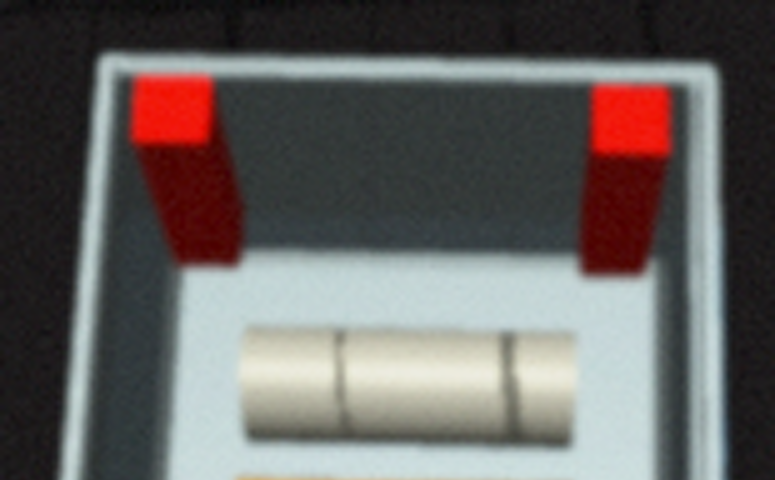

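View pics/w1b.png

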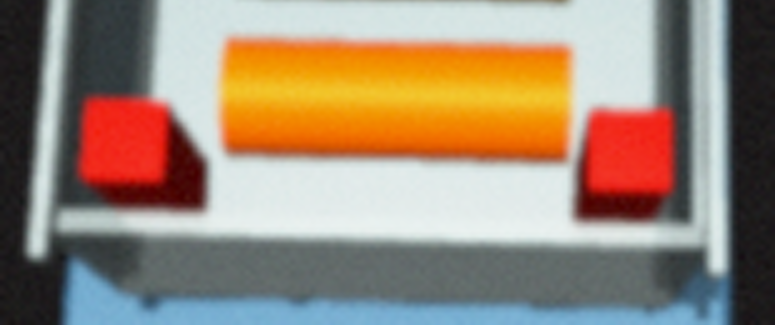

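Run:
```python
from h import *
from scipy.optimize import least_squares
s=arm.get_state(); K,T=campose('wrist',s); Ks,Ts=campose('scene')
uv=np.array([[199.4,61.6],[291,63.6],[190,188],[291.4,190]])
loc=np.array([[68,48],[68,-48],[-68,48],[-68,-48]])/1000
for u in uv: print(atz(K,T,u,.1055).round(4))
# rim outer corners far: wrist crop
far=np.array([[165+103/5,40+58/5],[165+716/5,40+68/5]]); print([atz(K,T,u,.1).round(4) for u in far])
fl=np.array([[165+32/5,160+255/5],[165+720/5,160+272/5]]); print([atz(K,T,u,.1).round(4) for u in fl])
def f(p):
    c,sn=np.cos(p[2]),np.sin(p[2]); P=np.c_[p[0]+c*loc[:,0]-sn*loc[:,1],p[1]+sn*loc[:,0]+c*loc[:,1],0.1+p[3:7]]
    return np.r_[(proj(K,T,P)-uv).ravel(), (p[3:7]-.0055)/.001]
r=least_squares(f,[.57,-.03,0]+[.0055]*4,x_scale=.01); print(r.x.round(4),np.degrees(r.x[2]),f(r.x).round(2))
# scene catch tops
tops=np.array([[296.4,185.3],[306.3,219.5],[248.2,203.2],[260.8,235.6]])
P=[];
import itertools
im=arm.get_image('scene')
sc=[[233+462/7,175+48/7],[233+62/7,175+190/7],[233+580/7,175+345/7]]
print('scene rim',[atz(Ks,Ts,u,.1).round(4) for u in sc])
print('scene tops',[atz(Ks,Ts,u,.1055).round(4) for u in [[233+108/7,175+203/7],[233+193/7,175+435/7]]])
```

```text
[0.6432 0.0087 0.1055]
[ 0.636  -0.0867  0.1055]
[0.5069 0.0179 0.1055]
[ 0.5006 -0.0781  0.1055]
[array([0.6602, 0.0246, 0.1   ]), array([ 0.6511, -0.1066,  0.1   ])]
[array([0.4865, 0.0367, 0.1   ]), array([ 0.4775, -0.0937,  0.1   ])]
[ 0.5717 -0.0346 -0.0667  0.0057  0.0054  0.0055  0.0055] -3.8200152733408257 [-0.11  0.33  0.23 -0.18  0.02 -0.11 -0.13 -0.01  0.18 -0.13 -0.02  0.01]
scene rim [array([0.6594, 0.0239, 0.1   ]), array([0.4903, 0.034 , 0.1   ]), array([ 0.6482, -0.1042,  0.1   ])]
scene tops [array([0.5041, 0.0202, 0.1055]), array([ 0.4968, -0.0773,  0.1055])]
```

Emit:
arm_command --pt "-0.5 5.4 0 0 0 0 4" --pt "-0.5 5.4 -1 0 0 0 4" --pt "-0.5 5.4 -2 0 0 0 4" --pt "-0.5 5.4 -3 0 0 0 4" --pt "-0.5 5.4 -3 0 0 0 4" --pt "0 5.4 -2 0 0 0 4" --pt "0 0 0 0 0 0 4"

```text
clock: 4.2
tool_pos: [0.4252, 0.0831, 0.2196]
eef_rot: [0.139, 0.177, 0.692, -0.685]
ft_force: [-0.4, -0.6, -0.0]
width: 0.0397
```

Run:
```python
from h import *
s=arm.get_state(); im=arm.get_image('wrist'); save('w2',im); K,T=campose('wrist',s)
print(s['tool_pos'].round(4),rot(s['eef_rot']).as_matrix().round(3).tolist(),s['joints'].round(2))
for b in blobs(im,'blue',(0,0,512,384),30): print('blue',b[0],b[1],b[2],atz(K,T,b[0],.019).round(4))
```

```text
[0.4252 0.0831 0.2196] [[-0.898, 0.437, -0.05], [0.055, -0.002, -0.999], [-0.436, -0.9, -0.022]] [-0.76  0.13  0.35  2.45  0.72  0.21 -2.73]
blue [337.17 157.67] 3388 [286, 42, 154, 175] [ 0.5332 -0.0042  0.019 ]
blue [  1.92 157.98] 49 [0, 153, 6, 11] [0.5543 0.3641 0.019 ]
blue [121.07 230.11] 302 [112, 221, 19, 19] [0.4675 0.2294 0.019 ]
blue [ 30.99 232.47] 305 [22, 223, 19, 20] [0.4701 0.3255 0.019 ]
blue [ 59.91 290.83] 893 [50, 265, 22, 58] [0.4088 0.2912 0.019 ]
blue [120.08 375.78] 37 [115, 371, 10, 10] [0.3255 0.2272 0.019 ]
```

View pics/w2.png

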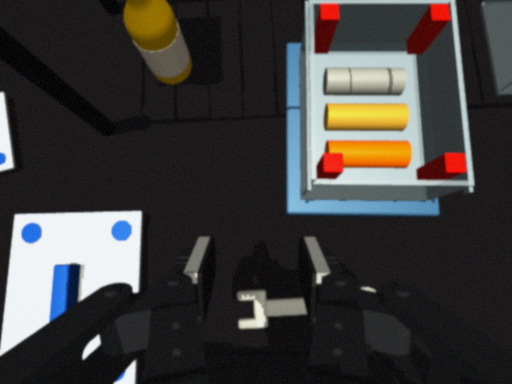

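Emit:
arm_command --pt "0 0 0 4.6 0 -9.4 4" --pt "0 0 0 4.6 0 -9.4 4"

```text
clock: 4.5
tool_pos: [0.4267, 0.077, 0.2205]
eef_rot: [0.005, 0.304, 0.704, -0.641]
ft_force: [-0.1, -0.3, -0.5]
width: 0.0402
```

Run:
```python
from h import *
s=arm.get_state(); print(s['tool_pos'].round(4),rot(s['eef_rot']).as_matrix().round(3).tolist(),s['joints'].round(2))
```

```text
[0.4267 0.077  0.2205] [[-0.815, 0.434, -0.383], [0.422, -0.007, -0.907], [-0.397, -0.901, -0.177]] [-0.98  0.15  0.64  2.45  0.46  0.17 -2.81]
```

Emit:
arm_command --pt "0.3 0.3 0 -4.6 0 9.4 4" --pt "0.3 0.3 0 -4.6 0 9.4 4" --pt "0.3 0.3 0 -4.6 0 9.4 4" --pt "0.3 0.3 0 -4.6 0 9.4 4" --pt "0.3 0.3 0 -4.6 0 9.4 4" --pt "0.3 0 0 -4.6 0 9.4 4"

```text
clock: 5.25
tool_pos: [0.4501, 0.0781, 0.2228]
eef_rot: [-0.377, 0.073, -0.589, 0.711]
ft_force: [-0.0, -0.8, -0.8]
width: 0.0403
```

Run:
```python
from h import *
s=arm.get_state(); print(s['tool_pos'].round(4),rot(s['eef_rot']).as_matrix().round(3).tolist(),s['joints'].round(2))
```

```text
[0.4501 0.0781 0.2228] [[-0.706, 0.45, 0.547], [-0.621, -0.023, -0.783], [-0.34, -0.893, 0.296]] [-0.72  0.16  0.34  2.41  0.74  0.21 -2.  ]
```

Emit:
arm_command --pt "0 1.6 -0.3 -4.7 0 9.4 4" --pt "0 1.6 -0.3 -4.7 0 9.4 4" --pt "0 1.6 -0.3 -4.7 0 9.4 4" --pt "0 1.6 -0.3 -4.7 0 9.4 4" --pt "0 1.6 -0.3 -4.7 0 9.4 4" --pt "0 1.6 -0.3 -4.7 0 9.4 4" --pt "0 1.6 -0.3 -4.7 0 9.4 4" --pt "0 1.6 -0.3 -4.7 0 9.4 4" --pt "0 1.6 -0.3 -4.7 0 9.4 4" --pt "0 1.6 -0.3 -4.7 0 9.4 4"

```text
clock: 6.5
tool_pos: [0.4652, 0.214, 0.1969]
eef_rot: [0.705, -0.598, 0.039, -0.379]
ft_force: [-0.1, -0.4, 0.9]
width: 0.04
```

Run:
```python
from h import *
s=arm.get_state(); print(s['tool_pos'].round(4),rot(s['eef_rot']).as_matrix().round(3).tolist(),s['joints'].round(2))
```

```text
[0.4652 0.214  0.1969] [[0.709, 0.489, 0.508], [-0.581, -0.003, 0.814], [0.399, -0.872, 0.282]] [-0.79  0.3   0.06  2.32  1.19  0.35 -0.9 ]
```

```bash
cat >> h.py <<'E'
def target(yaw,lean,flip=1):
    yv=np.radians(yaw); th=np.radians(lean)
    y=np.array([np.sin(th)*np.cos(yv),np.sin(th)*np.sin(yv),-np.cos(th)])
    z=flip*np.array([-np.sin(yv),np.cos(yv),0]); return R.from_matrix(np.c_[np.cross(y,z),y,z])
def go(p,yaw,lean,flip=1):
    s=arm.get_state(); dR=(target(yaw,lean,flip)*rot(s['eef_rot']).inv()).as_rotvec(degrees=True)
    print('pos',s['tool_pos'].round(4),'q',s['joints'].round(2),'F',s['ft_force'].round(1),'w',round(s['width'],4),'t',s['clock'])
    print('dpos cm',((np.array(p)-s['tool_pos'])*100).round(2),'rot',dR.round(2),np.linalg.norm(dR).round(1))
E
python3 - <<'E'
from h import *
go([.396,.279,.11],-1.75,30)
E
```

```text
pos [0.4652 0.214  0.1969] q [-0.79  0.3   0.06  2.32  1.19  0.35 -0.9 ] F [-0.1 -0.4  0.9] w 0.04 t 6.5
dpos cm [-6.92  6.5  -8.69] rot [-17.43  -0.41  29.22] 34.0
```

Emit:
arm_command --pt "-1.7 1.6 -2 -4.4 -0.1 7.3 4" --pt "-1.7 1.6 -2 -4.4 -0.1 7.3 4" --pt "-1.7 1.6 -2 -4.4 -0.1 7.3 4" --pt "-1.7 1.6 -2 -4.4 -0.1 7.3 4" --pt "0 0 0 0 0 0 4"

```text
clock: 7.12
tool_pos: [0.4071, 0.2708, 0.1172]
eef_rot: [-0.676, 0.688, 0.175, 0.198]
ft_force: [1.1, -0.3, 0.2]
width: 0.0399
```

Run:
```python
from h import *
go([.396,.279,.11],-1.75,30)
s=arm.get_state(); im=arm.get_image('wrist'); save('w3',im); K,T=campose('wrist',s)
for b in blobs(im,'blue',(0,0,512,384),30): print('blue',b[0],b[1],b[2],atz(K,T,b[0],.019).round(4))
save('sd3',arm.get_image('side')[:250,100:400].repeat(2,0).repeat(2,1))
```

```text
pos [0.4071 0.2708 0.1172] q [-0.99  0.48 -0.    2.43  1.68  0.46 -1.08] F [ 1.1 -0.3  0.2] w 0.0399 t 7.125
dpos cm [-1.11  0.82 -0.72] rot [0.5  0.53 0.29] 0.8
blue [167.85  10.69] 972 [143, 0, 47, 26] [0.3354 0.2326 0.019 ]
blue [376.45  10.14] 937 [355, 0, 48, 25] [0.3385 0.3287 0.019 ]
blue [270.17 129.88] 3235 [256, 74, 31, 118] [0.4028 0.2795 0.019 ]
blue [204.02 202.55] 404 [190, 194, 29, 18] [0.4672 0.2288 0.019 ]
blue [331.1  202.57] 414 [317, 194, 29, 18] [0.47   0.3251 0.019 ]
blue [ 31.82 270.27] 1409 [0, 224, 72, 89] [0.5617 0.0422 0.019 ]
blue [474.87 244.52] 106 [467, 241, 17, 8] [0.5282 0.4575 0.019 ]
blue [367.49 257.6 ] 89 [361, 254, 14, 8] [0.5468 0.3685 0.019 ]
blue [420.13 276.14] 814 [393, 266, 55, 22] [0.582 0.428 0.019]
blue [459.75 280.25] 65 [453, 277, 15, 7] [0.5912 0.4706 0.019 ]
blue [369.11 289.55] 38 [364, 288, 10, 5] [0.6091 0.3834 0.019 ]
```

View pics/w3.png

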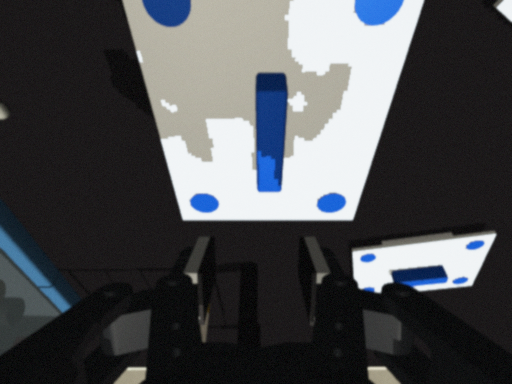

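View pics/sd3.png

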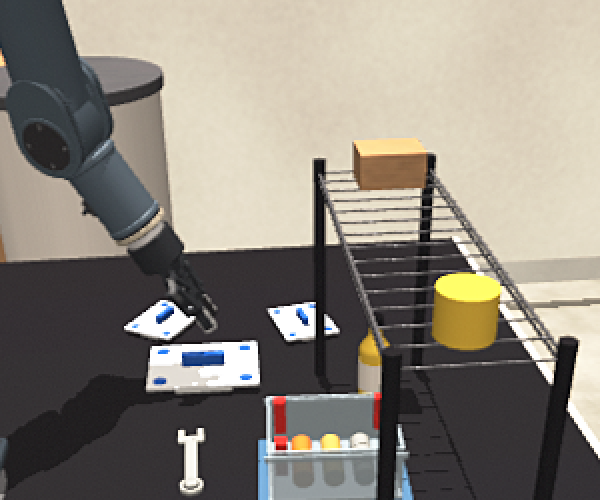

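Emit:
arm_command --pt "-0.6 0.6 -2.5 0.3 0.3 0.2 4" --pt "-0.5 0.3 -2 0.2 0.2 0.1 4" --pt "0 0 0 0 0 0 4"

```text
clock: 7.6
tool_pos: [0.4027, 0.2751, 0.076]
eef_rot: [-0.68, 0.684, 0.167, 0.204]
ft_force: [0.1, 0.4, -0.6]
width: 0.0405
```

Run:
```python
from h import *
go([.397,.279,.047],-1.75,30)
```

```text
pos [0.4027 0.2751 0.076 ] q [-0.92  0.59 -0.13  2.46  1.88  0.56 -1.35] F [ 0.1  0.4 -0.6] w 0.0405 t 7.6
dpos cm [-0.57  0.39 -2.9 ] rot [-0.49  0.47  1.21] 1.4
```

Emit:
arm_command --pt "0.2 0.35 -1 -0.3 1.7 0.6 4" --pt "0 0.1 -1 -0.3 1.6 0.6 4" --pt "0 0 0 0 0 0 4"

```text
clock: 7.98
tool_pos: [0.4077, 0.2788, 0.0573]
eef_rot: [-0.684, 0.691, 0.154, 0.178]
ft_force: [-0.0, -0.5, 0.1]
width: 0.0401
```

Run:
```python
from h import *
go([.405,.2788,.047],-1.75,27)
s=arm.get_state(); im=arm.get_image('wrist'); save('w4',im); K,T=campose('wrist',s)
for b in blobs(im,'blue',(0,0,512,384),150): print('blue',b[0],b[1],b[2],atz(K,T,b[0],.019).round(4))
```

```text
pos [0.4077 0.2788 0.0573] q [-0.89  0.61 -0.11  2.42  1.89  0.49 -1.29] F [-0.  -0.5  0.1] w 0.0401 t 7.975
dpos cm [-0.27 -0.   -1.03] rot [0.14 0.15 0.23] 0.3
blue [395.61  53.58] 3446 [362, 20, 68, 68] [0.3332 0.329  0.019 ]
blue [108.83  55.73] 3329 [76, 23, 67, 66] [0.3305 0.2326 0.019 ]
blue [253.76 221.25] 3949 [232, 163, 42, 117] [0.4146 0.278  0.019 ]
```

View pics/w4.png

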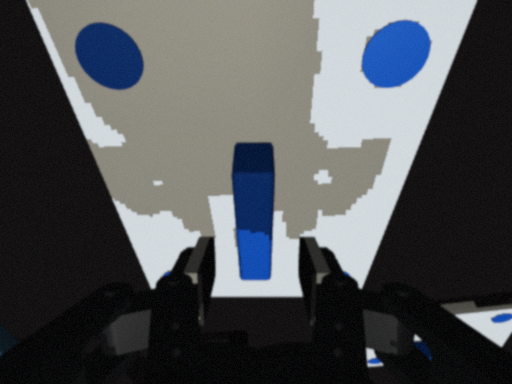

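Emit:
arm_command --pt "-0.2 0 -0.7 0 0 0 4" --pt "0 0 0 0 0 0 1" --pt "0 0 0 0 0 0 1" --pt "0 0 0 0 0 0 1" --pt "0 0 0 0 0 0 1" --squeeze 50

```text
clock: 8.65
tool_pos: [0.405, 0.279, 0.0507]
eef_rot: [-0.684, 0.691, 0.155, 0.178]
ft_force: [0.3, -0.1, -1.0]
width: 0.0145
```

Run:
```python
from h import *
go([.405,.2788,.047],-1.75,27)
s=arm.get_state(); im=arm.get_image('wrist'); save('w5',im)
```

```text
pos [0.405  0.279  0.0507] q [-0.88  0.63 -0.14  2.43  1.91  0.51 -1.33] F [ 0.3 -0.1 -1. ] w 0.0145 t 8.65
dpos cm [ 0.   -0.02 -0.37] rot [0.15 0.25 0.15] 0.3
```

View pics/w5.png

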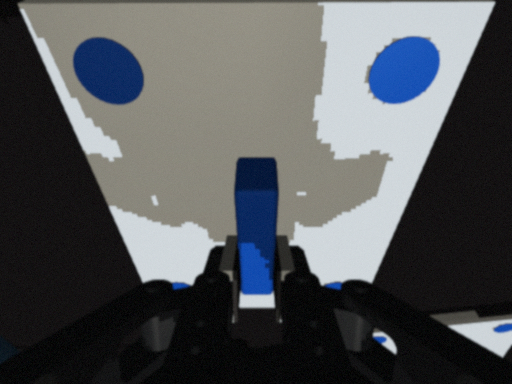

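Emit:
arm_command --pt "0 0 2 0 0 0 1" --pt "0.3 -0.5 4 0 0 0 1" --pt "0.5 -2 4 0 0 0 1" --pt "0 0 0 0 0 0 1" --squeeze 80

```text
clock: 9.2
tool_pos: [0.4114, 0.2571, 0.144]
eef_rot: [-0.683, 0.692, 0.155, 0.177]
ft_force: [-0.4, 0.5, -1.2]
width: 0.014
```

Run:
```python
from h import *
go([.45,.1,.17],-1.75,27)
s=arm.get_state(); im=arm.get_image('wrist'); save('w6',im); im=arm.get_image('scene'); save('sc6',im[:300,130:430].repeat(2,0).repeat(2,1))
save('sd6',arm.get_image('side')[:300,100:400].repeat(2,0).repeat(2,1))
```

```text
pos [0.4114 0.2571 0.144 ] q [-1.    0.4   0.1   2.38  1.37  0.35 -0.68] F [-0.4  0.5 -1.2] w 0.014 t 9.2
dpos cm [  3.86 -15.71   2.6 ] rot [0.28 0.12 0.13] 0.3
```

View pics/w6.png

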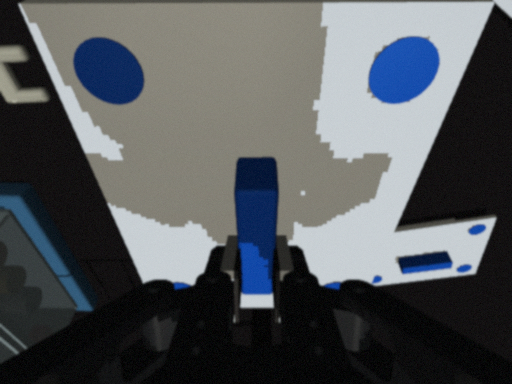

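View pics/sc6.png

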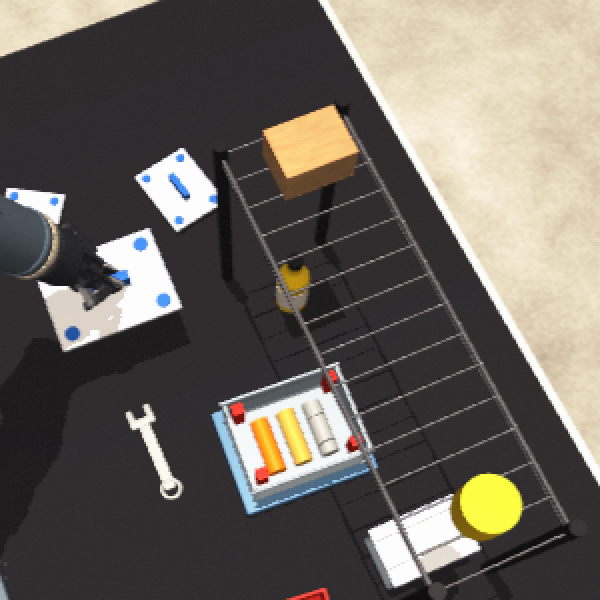

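View pics/sd6.png

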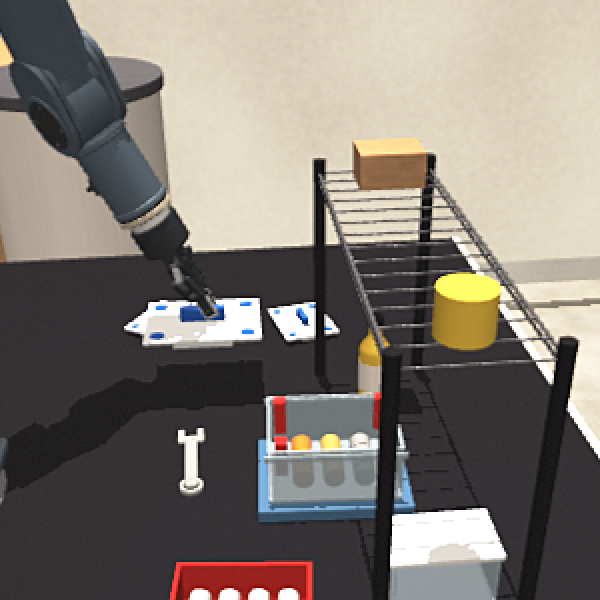

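Run:
```python
from h import *
K,T=campose('scene')
a=atz(K,T,[130+225/2,155/2],.331);b=atz(K,T,[130+435/2,585/2],.331); print(a,b)
t=(-.0345-a[1])/(b[1]-a[1]); print('edge x at tub',a+(b-a)*t, 'yaw',np.degrees(np.arctan2(-(b-a)[0],-(b-a)[1]*-1)))
# lid from wrist: relative lid pose in tool using marks at w6
s=arm.get_state(); im=arm.get_image('wrist'); Kw,Tw=campose('wrist',s)
ma=blobs(im,'blue',(60,20,460,130),1500)
zt=s['tool_pos'][2]-.0507+.019
P=np.array([atz(Kw,Tw,m[0],zt) for m in ma]); print([m[0] for m in ma],P.round(4),zt)
m=P.mean(0); d=P[np.argmax(P[:,1])]-P[np.argmin(P[:,1])]; yaw=np.arctan2(-d[0],d[1]); c=m+.068*np.array([np.cos(yaw),np.sin(yaw),0])
print('yaw',np.degrees(yaw),'sep',np.linalg.norm(d),'centre',c,'rel tcp',c-s['tool_pos'])
```

```text
[0.59435808 0.25472721 0.331     ] [ 0.5890933  -0.29875107  0.331     ]
edge x at tub [ 0.5916069 -0.0345     0.331    ] yaw 179.4550087601818
[array([403.41,  69.71]), array([108.2 ,  70.53])] [[0.3387 0.3092 0.1099]
 [0.3361 0.2126 0.1099]] 0.109870513201577
yaw -1.542307404113591 sep 0.09661288761375372 centre [0.40537081 0.25904781 0.10987051] rel tcp [-0.00522034  0.00083684 -0.0317    ]
```

Emit:
arm_command --pt "1 -4 1 0 0 0 1" --pt "1 -5 1 0 0 0 1" --pt "1 -5 0.6 0 0 0 1" --pt "0.8 -5 0 0 0 0 1" --pt "0.8 -5 0 0 0 0 1" --pt "0.8 -4 0 0 0 -1 1" --pt "0 0 0 0 0 -1 1"

```text
clock: 10.28
tool_pos: [0.4478, 0.0847, 0.1479]
eef_rot: [-0.677, 0.704, 0.131, 0.17]
ft_force: [-0.2, 0.1, -2.2]
width: 0.0137
```

Run:
```python
from h import *
go([.576,-.0355,.167],-3.9,27)
```

```text
pos [0.4478 0.0847 0.1479] q [-0.05  0.36 -0.54  2.46  1.55  0.44 -0.49] F [-0.2  0.1 -2.2] w 0.0137 t 10.275
dpos cm [ 12.82 -12.02   1.91] rot [ 1.25 -2.43 -0.35] 2.8
```

Emit:
arm_command --pt "0 0.5 1.5 0 0 0 1" --pt "0 0.3 1.2 0 0 0 1" --pt "0 0 0.5 0 0 0 1"

```text
clock: 10.65
tool_pos: [0.4468, 0.0947, 0.1773]
eef_rot: [-0.679, 0.703, 0.128, 0.168]
ft_force: [-0.2, -0.1, -2.7]
width: 0.0139
```

Run:
```python
from h import *
go([.576,-.0355,.167],-3.9,27)
save('sd7',arm.get_image('side')[:300,100:400].repeat(2,0).repeat(2,1))
```

```text
pos [0.4468 0.0947 0.1773] q [-0.06  0.28 -0.53  2.41  1.26  0.42 -0.2 ] F [-0.2 -0.1 -2.7] w 0.0139 t 10.65
dpos cm [ 12.92 -13.02  -1.03] rot [ 1.1  -2.82 -0.32] 3.0
```

View pics/sd7.png

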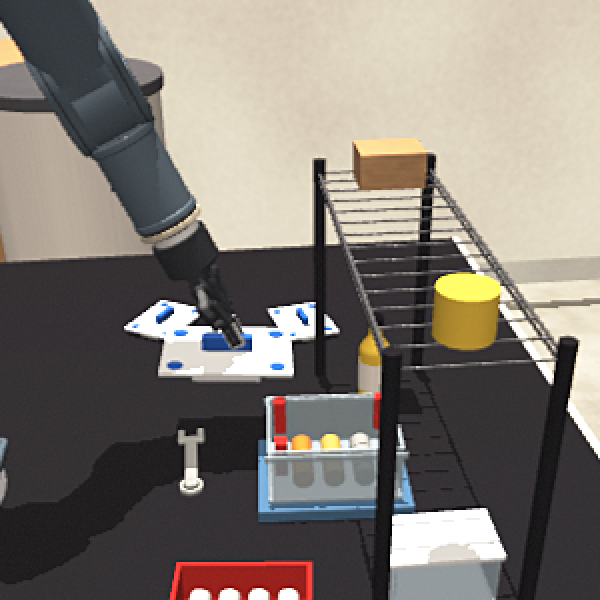

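Emit:
arm_command --pt "1.1 -2.6 0 0.2 -0.5 0 1" --pt "1.1 -2.6 0 0.2 -0.5 0 1" --pt "1.1 -2.6 0 0.2 -0.5 0 1" --pt "1.1 -2.6 0 0.2 -0.5 0 1" --pt "1.1 -2.6 0 0.2 -0.5 0 1" --pt "0 0 0 0 0 0 1"

```text
clock: 11.45
tool_pos: [0.5022, -0.0307, 0.1723]
eef_rot: [-0.685, 0.691, 0.143, 0.179]
ft_force: [-1.0, -0.1, -2.4]
width: 0.0136
```

Run:
```python
from h import *
go([.576,-.0355,.167],-3.9,27)
```

```text
pos [ 0.5022 -0.0307  0.1723] q [ 0.26  0.33 -0.42  2.37  1.5   0.2  -0.05] F [-1.  -0.1 -2.4] w 0.0136 t 11.45
dpos cm [ 7.38 -0.48 -0.53] rot [-0.2  -0.7  -0.99] 1.2
```

Emit:
arm_command --pt "1.8 -0.1 0 0 -0.2 -0.3 1" --pt "1.8 -0.1 0 0 -0.2 -0.3 1" --pt "1.8 -0.1 0 0 -0.2 -0.3 1" --pt "1.8 -0.1 0 0 -0.2 -0.1 1" --pt "0 0 0 0 0 0 1"

```text
clock: 12.08
tool_pos: [0.5739, -0.026, 0.1677]
eef_rot: [-0.686, 0.69, 0.141, 0.184]
ft_force: [-0.5, 0.1, -2.0]
width: 0.0138
```

```bash
cat > lidpose.py <<'E'
from h import *
s=arm.get_state(); im=arm.get_image('wrist'); Kw,Tw=campose('wrist',s)
ma=blobs(im,'blue',(60,20,460,130),1500)
zt=s['tool_pos'][2]-.0317
P=np.array([atz(Kw,Tw,m[0],zt) for m in ma])
m=P.mean(0); d=P[np.argmax(P[:,1])]-P[np.argmin(P[:,1])]; yaw=np.arctan2(-d[0],d[1]); c=m+.068*np.array([np.cos(yaw),np.sin(yaw),0])
print('lid wrist yaw',np.degrees(yaw).round(2),'sep',np.linalg.norm(d).round(4),'centre',c.round(4),'z plate',round(zt,4))
E
python3 - <<'E'
from h import *
go([.576,-.0355,.167],-3.9,27)
import lidpose
save('w8',arm.get_image('wrist'))
im=arm.get_image('scene'); K,T=campose('scene'); save('sc8',im[140:290,190:390].repeat(4,0).repeat(4,1))
for b in blobs(im,'blue',(200,140,350,280),5): print(b[0],b[1],atz(K,T,b[0],arm.get_state()['tool_pos'][2]-.0317).round(4))
save('sd8',arm.get_image('side')[:300,100:400].repeat(2,0).repeat(2,1))
E
```

```text
pos [ 0.5739 -0.026   0.1677] q [ 0.26  0.42 -0.44  2.22  1.28  0.25  0.19] F [-0.5  0.1 -2. ] w 0.0138 t 12.075
dpos cm [ 0.21 -0.95 -0.07] rot [-0.47 -0.38 -0.45] 0.8
lid wrist yaw -3.53 sep 0.0971 centre [ 0.5687 -0.0245  0.136 ] z plate 0.136
[294.41 181.66] 29 [0.6395 0.0191 0.1361]
[285.2  201.44] 45 [ 0.5931 -0.0215  0.1361]
[308.73 213.4 ] 15 [ 0.6357 -0.0764  0.1361]
[304.71 215.71] 7 [ 0.6233 -0.0778  0.1361]
[259. 232.] 45 [ 0.4955 -0.0693  0.1361]
[304.5 238.7] 20 [ 0.5958 -0.1329  0.1361]
[282.58 246.54] 24 [ 0.5353 -0.1287  0.1361]
[261.48 254.19] 21 [ 0.4776 -0.1249  0.1361]
```

View pics/sc8.png

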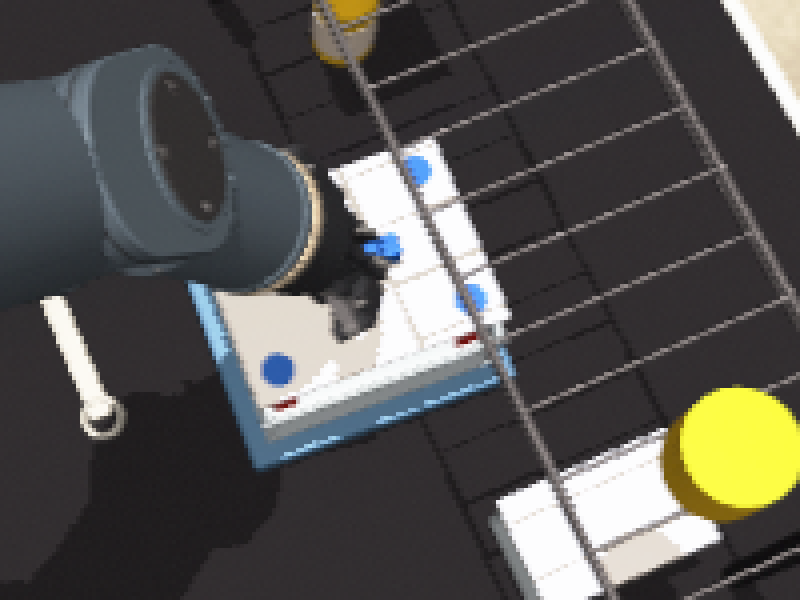

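View pics/sd8.png

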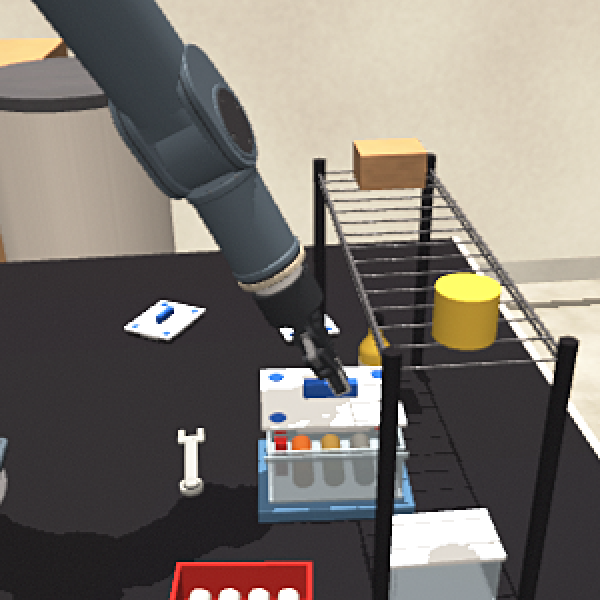

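View pics/w8.png

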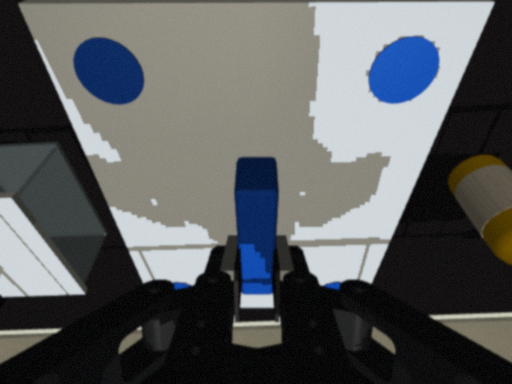

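Emit:
arm_command --pt "0.2 -1 0 -0.4 -0.4 -0.4 1" --pt "0 0 -0.8 0 0 0 1" --pt "0 0 0 0 0 0 1"

```text
clock: 12.65
tool_pos: [0.5727, -0.037, 0.1599]
eef_rot: [-0.681, 0.693, 0.142, 0.188]
ft_force: [-0.0, 0.1, -1.8]
width: 0.0139
```

Run:
```python
from h import *
go([.576,-.0355,.145],-3.9,27)
import lidpose
im=arm.get_image('scene'); K,T=campose('scene'); save('sc9',im[140:290,190:390].repeat(4,0).repeat(4,1))
for b in blobs(im,'blue',(240,170,320,240),5): print(b[0],b[1],atz(K,T,b[0],arm.get_state()['tool_pos'][2]-.0317).round(4))
save('sd9',arm.get_image('side')[150:280,210:350].repeat(5,0).repeat(5,1)[:600])
```

```text
pos [ 0.5727 -0.037   0.1599] q [ 0.24  0.43 -0.4   2.23  1.41  0.23  0.07] F [-0.   0.1 -1.8] w 0.0139 t 12.65
dpos cm [ 0.33  0.15 -1.49] rot [ 0.05 -0.04 -0.05] 0.1
lid wrist yaw -3.73 sep 0.0966 centre [ 0.5674 -0.0358  0.1282] z plate 0.1282
[296.32 186.28] 25 [0.6402 0.0071 0.1288]
[287.   205.74] 46 [ 0.5938 -0.0324  0.1288]
[310.83 217.83] 12 [ 0.6371 -0.088   0.1288]
[306.8 220.3] 10 [ 0.6244 -0.0898  0.1288]
[260.88 236.12] 43 [ 0.4962 -0.0798  0.1288]
[307.41 237.41] 17 [ 0.6057 -0.1318  0.1288]
```

View pics/sc9.png

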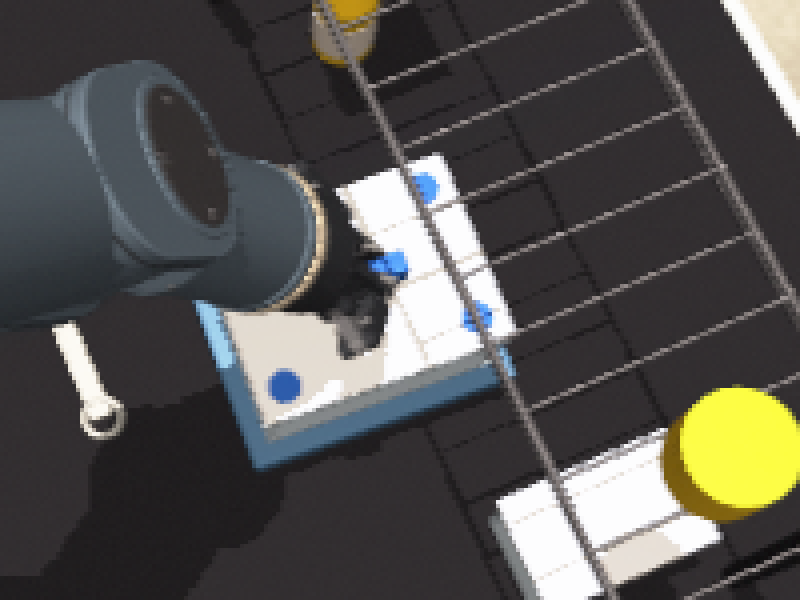

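View pics/sd9.png

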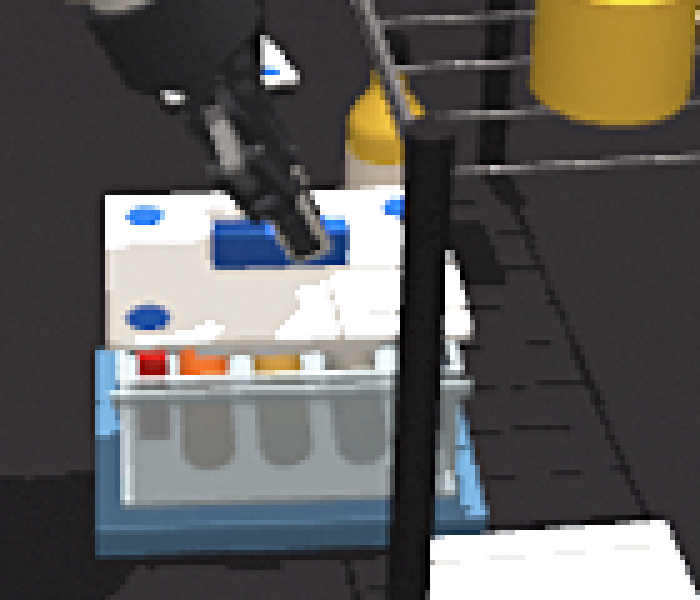

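Emit:
arm_command --pt "0.35 0.12 -0.3 0 0 0 1" --pt "0 0 -0.4 0 0 0 1" --pt "0 0 0 0 0 0 1"

```text
clock: 13.18
tool_pos: [0.5777, -0.0355, 0.1539]
eef_rot: [-0.681, 0.693, 0.142, 0.189]
ft_force: [0.9, 0.0, -2.7]
width: 0.0138
```

Run:
```python
from h import *
go([.576,-.0355,.145],-3.9,27)
import lidpose
```

```text
pos [ 0.5777 -0.0355  0.1539] q [ 0.23  0.44 -0.39  2.23  1.48  0.23 -0.  ] F [ 0.9  0.  -2.7] w 0.0138 t 13.175
dpos cm [-0.17  0.   -0.89] rot [ 0.02  0.1  -0.02] 0.1
lid wrist yaw -3.78 sep 0.0965 centre [ 0.5724 -0.0343  0.1222] z plate 0.1222
```

Emit:
arm_command --pt "-0.15 0 -0.4 0 0 0 1" --pt "0 0 0 0 0 0 1"

```text
clock: 13.48
tool_pos: [0.5766, -0.0354, 0.1504]
eef_rot: [-0.681, 0.693, 0.143, 0.189]
ft_force: [-0.7, -0.2, -1.0]
width: 0.0141
```

Emit:
arm_command --pt "0 0 -0.3 0 0 0 1" --pt "0 0 0 0 0 0 1"

```text
clock: 13.72
tool_pos: [0.5769, -0.0354, 0.1476]
eef_rot: [-0.681, 0.693, 0.143, 0.189]
ft_force: [-0.3, -1.0, -2.0]
width: 0.0136
```

Emit:
arm_command --pt "-0.05 0 -0.25 0 0 0 1" --pt "0 0 0 0 0 0 1"

```text
clock: 13.98
tool_pos: [0.5764, -0.0354, 0.145]
eef_rot: [-0.681, 0.693, 0.143, 0.189]
ft_force: [0.1, -0.5, -2.3]
width: 0.0138
```

Emit:
arm_command --pt "0 0 -0.2 0 0 0 1" --pt "0 0 0 0 0 0 1"

```text
clock: 14.22
tool_pos: [0.5765, -0.0354, 0.1429]
eef_rot: [-0.681, 0.693, 0.143, 0.189]
ft_force: [-0.6, 0.6, -1.4]
width: 0.0139
```

Emit:
arm_command --pt "0 0 -0.15 0 0 0 1" --pt "0 0 0 0 0 0 1"

```text
clock: 14.48
tool_pos: [0.5766, -0.0354, 0.1416]
eef_rot: [-0.681, 0.692, 0.143, 0.19]
ft_force: [-1.8, 0.5, 0.6]
width: 0.0138
```

Run:
```python
from h import *
go([.576,-.0355,.145],-3.9,27)
import lidpose
im=arm.get_image('side');save('sd10',im[150:280,210:350].repeat(5,0).repeat(5,1)[:600])
```

```text
pos [ 0.5766 -0.0354  0.1416] q [ 0.25  0.47 -0.41  2.24  1.65  0.25 -0.17] F [-1.8  0.5  0.6] w 0.0138 t 14.475
dpos cm [-0.06 -0.01  0.34] rot [ 0.02  0.22 -0.02] 0.2
lid wrist yaw -3.79 sep 0.0965 centre [ 0.5714 -0.0341  0.1099] z plate 0.1099
```

View pics/sd10.png

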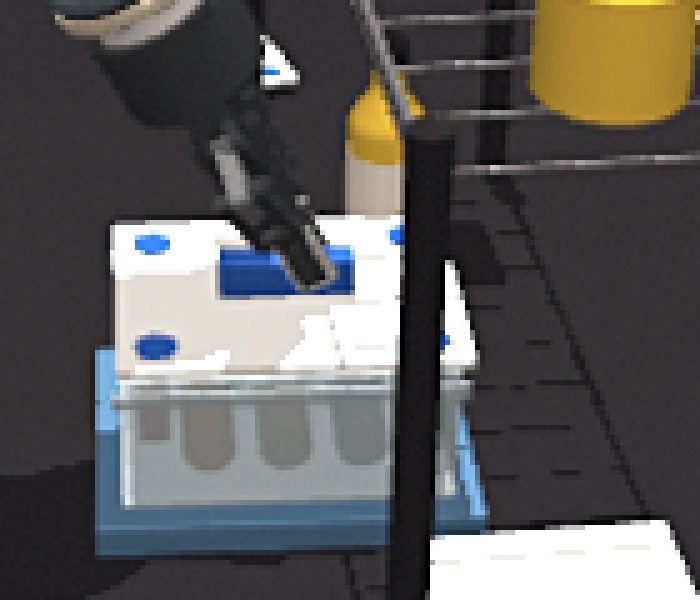

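Emit:
arm_command --pt "0 0 0 0 0 0 3" --pt "0 0 0 0 0 0 3" --pt "0 0 0 0 0 0 3"

```text
clock: 14.95
tool_pos: [0.577, -0.0354, 0.1419]
eef_rot: [-0.681, 0.692, 0.143, 0.19]
ft_force: [1.0, 0.6, 0.5]
width: 0.03
```

Run:
```python
from h import *
go([.576,-.0355,.145],-3.9,27)
save('w11',arm.get_image('wrist'))
im=arm.get_image('side');save('sd11',im[150:280,210:350].repeat(5,0).repeat(5,1)[:600])
```

```text
pos [ 0.577  -0.0354  0.1419] q [ 0.25  0.47 -0.41  2.24  1.65  0.25 -0.17] F [1.  0.6 0.5] w 0.03 t 14.95
dpos cm [-0.1  -0.01  0.31] rot [ 0.02  0.27 -0.02] 0.3
```

View pics/w11.png

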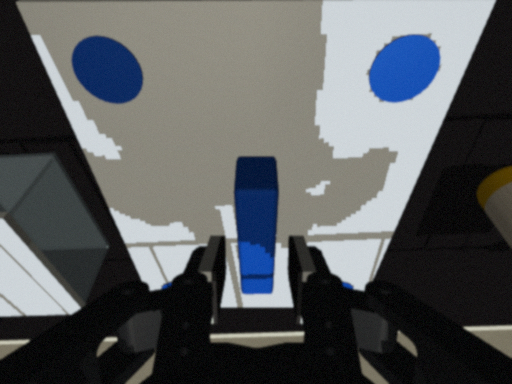

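View pics/sd11.png

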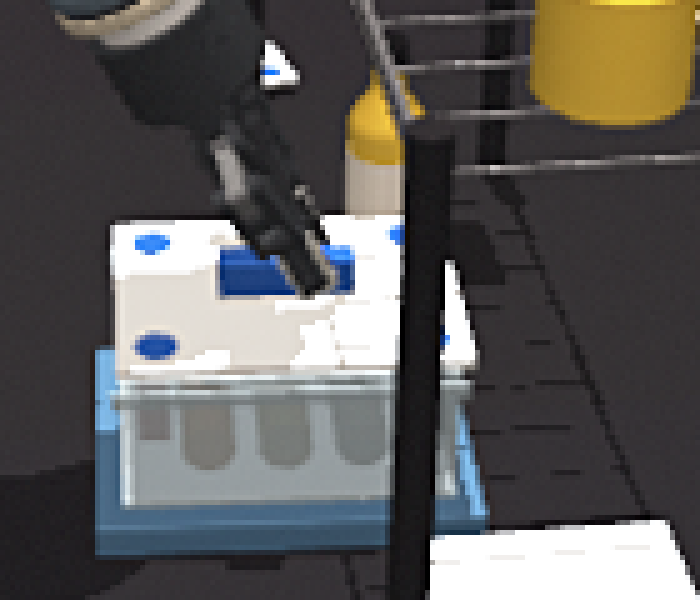

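Emit:
arm_command --pt "-0.9 0 1.8 0 0 0 3" --pt "-0.9 0 1.8 0 0 0 3" --pt "-1 0 0.8 0 0 0 3"

```text
clock: 15.42
tool_pos: [0.5484, -0.0351, 0.1862]
eef_rot: [-0.681, 0.692, 0.143, 0.189]
ft_force: [0.4, -0.6, -0.4]
width: 0.0302
```

```bash
cat > fk.py <<'E'
from h import *
from scipy.optimize import least_squares
def Rz(a): return R.from_euler('z',a).as_matrix()
def Ry(a): return R.from_euler('y',a).as_matrix()
def fk(p,q,sg):
    h,L1,a1,L2,a2,L3,psi,b,a3=p
    Rm=Rz(b+sg[0]*q[0]); t=np.array([0,0,h]); 
    Rm=Rm@Ry(q[1])@Rz(sg[1]*q[2]); t=t+Rm@[a1,0,L1]
    Rm=Rm@Ry(q[3])@Rz(sg[2]*q[4]); t=t+Rm@[a2,0,L2]
    Rm=Rm@Ry(q[5])@Rz(sg[3]*q[6]+psi); t=t+Rm@[a3,0,L3]
    # tool y along local z ; tool frame axes: x=?; local (x,y,z)->tool: choose tool y=local z, tool z=local x, tool x=local y
    return t, Rm@np.array([[0,0,1],[1,0,0],[0,1,0]]).astype(float)
E
python3 - <<'E'
from fk import *
import itertools
s=arm.get_state()
D=[([1.20817654,.57649094,.02480252,1.43790582,-.01501766,1.12900922,-.05650375],[.18569561,-.64852344,.25547013],[[-.961,0,.275],[-.275,0,-.961],[0,-1,0]]),
([.15,.01,-.18,2.42,.11,.2,-1.74],[.4214,-.0427,.2633],[[-0.873,0.486,-0.038],[0.039,-0.008,-0.999],[-0.486,-0.874,-0.012]]),
([-0.76,0.13,0.35,2.45,0.72,0.21,-2.73],[0.4252,0.0831,0.2196],[[-0.898,0.437,-0.05],[0.055,-0.002,-0.999],[-0.436,-0.9,-0.022]]),
([-0.98,0.15,0.64,2.45,0.46,0.17,-2.81],[0.4267,0.077,0.2205],[[-0.815,0.434,-0.383],[0.422,-0.007,-0.907],[-0.397,-0.901,-0.177]]),
([-0.72,0.16,0.34,2.41,0.74,0.21,-2.0],[0.4501,0.0781,0.2228],[[-0.706,0.45,0.547],[-0.621,-0.023,-0.783],[-0.34,-0.893,0.296]]),
([-0.79,0.3,0.06,2.32,1.19,0.35,-0.9],[0.4652,0.214,0.1969],[[0.709,0.489,0.508],[-0.581,-0.003,0.814],[0.399,-0.872,0.282]]),
(s['joints'],s['tool_pos'],rot(s['eef_rot']).as_matrix()),
([ 0.26,0.42,-0.44,2.22,1.28,0.25,0.19],[0.5739,-0.026,0.1677],rot([-0.686,0.69,0.141,0.184]).as_matrix()),
([-.88,.63,-.14,2.43,1.91,.51,-1.33],[.405,.279,.0507],rot([-0.684,0.691,0.155,0.178]).as_matrix())]
print(s['joints'].round(3),s['tool_pos'])
best=None
for sg in itertools.product([1,-1],repeat=4):
  for psi in (0,np.pi/2,np.pi,-np.pi/2):
   for b in (0,np.pi):
    def f(p):
        o=[]
        for q,t,M in D:
            tt,MM=fk(p,q,sg); o+=list((tt-np.array(t))*5)+list((MM-np.array(M)).ravel())
        return np.array(o)
    r=least_squares(f,[.3,.45,0,.4,0,.25,psi,b,0])
    if best is None or r.cost<best[0]: best=(r.cost,sg,r.x)
print(best)
f=None
for q,t,M in D:
    tt,MM=fk(best[2],q,best[1]); print((tt-t).round(4),np.abs(MM-M).max().round(3))
import json; json.dump({'p':list(best[2]),'sg':best[1]},open('fk.json','w'))
E
```

```text
[ 0.269  0.352 -0.426  2.26   1.216  0.233  0.25 ] [ 0.54844476 -0.03511185  0.18620829]
(np.float64(0.018364522107345547), (-1, -1, -1, -1), array([ 0.3024331 ,  0.56828172,  0.01287047,  0.39734274,  0.01385657,
        0.34067282,  3.07893033, -0.06921948,  0.00335382]))
[ 0.0003 -0.0017 -0.0073] 0.006
[0.0125 0.0134 0.0007] 0.031
[-0.0078 -0.0006 -0.0018] 0.032
[-0.0098 -0.0026 -0.0042] 0.033
[-0.0046 -0.0011 -0.0015] 0.03
[ 0.0029 -0.0031  0.0017] 0.04
[0.0071 0.0024 0.0046] 0.031
[0.0033 0.0013 0.003 ] 0.029
[-0.0063  0.0032  0.0048] 0.028
```

```bash
cat >> fk.py <<'E'
import json,os
LO=np.array([-2.76,-.34,-1.52,.19,-1.09,.17,-2.82]);HI=np.array([2.76,2.15,1.57,2.46,4.23,1.99,2.82])
if os.path.exists('fk.json'):
    _d=json.load(open('fk.json'));P=np.array(_d['p']);SG=_d['sg']
def ik(p,Rt,q0,w=.02):
    f=lambda q:(lambda tt,MM:np.r_[(tt-p)*10,(R.from_matrix(MM)*Rt.inv()).as_rotvec()*2,w*(q-q0)])(*fk(P,q,SG))
    r=least_squares(f,np.clip(q0,LO+.02,HI-.02),bounds=(LO+.01,HI-.01)); tt,MM=fk(P,r.x,SG)
    return r.x,np.linalg.norm(tt-p),np.degrees((R.from_matrix(MM)*Rt.inv()).magnitude())
def tip2tcp(tip,yaw,lean):  # contact at lower tip edge
    s,c=np.sin(np.radians(lean)),np.cos(np.radians(lean)); u=np.array([np.cos(np.radians(yaw)),np.sin(np.radians(yaw))])
    d=.025*s-.011*c; return np.r_[np.array(tip[:2])-d*u, tip[2]+.025*c+.011*s]
C=np.array([.5714,-.0341]); YAW=-3.8
def marks():
    c,s=np.cos(np.radians(YAW)),np.sin(np.radians(YAW)); return {k:C+np.array([c*a-s*b,s*a+c*b]) for k,(a,b) in dict(RL=(.068,.048),RR=(.068,-.048),FL=(-.068,.048),FR=(-.068,-.048)).items()}
E
python3 - <<'E'
from fk import *
q0=arm.get_state()['joints']; m=marks(); print(m)
for k in ('RL','RR','FL','FR'):
  for lean in ((35,40) if k[0]=='R' else (0,15)):
    for yaw in (-30,-4,25):
      for fl in (1,-1):
        q00=q0.copy()
        if fl==-1: q00=np.array([.1,.6,0,1.9,0,.6,-1.6])
        t=tip2tcp([*m[k],.111],yaw,lean); q,e,a=ik(t,target(yaw,lean,fl),q00)
        print(k,lean,yaw,fl,q.round(2),round(e*1000,1),round(a,1))
E
```

```text
{'RL': array([0.64243165, 0.00928785]), 'RR': array([ 0.63606935, -0.0865011 ]), 'FL': array([0.50673065, 0.0183011 ]), 'FR': array([ 0.50036835, -0.07748785])}
RL 35 -30 1 [-0.02  0.59 -0.43  2.15  1.65  0.65 -0.77] 0.0 0.0
RL 35 -30 -1 [-0.72  0.63  0.58  2.04  0.43  0.18 -2.81] 4.5 4.0
RL 35 -4 1 [ 0.43  0.66 -0.82  2.26  2.02  0.6  -0.53] 0.0 0.0
RL 35 -4 -1 [-0.03  0.51 -0.17  2.08  1.07  0.18 -2.81] 9.1 8.3
RL 35 25 1 [ 0.71  0.73 -0.94  2.19  1.96  0.27  0.19] 0.0 0.0
RL 35 25 -1 [ 0.37  0.57 -0.35  2.09 -1.08  0.18  0.03] 5.2 4.7
RL 40 -30 1 [ 0.01  0.63 -0.53  2.21  1.81  0.8  -0.96] 0.0 0.0
RL 40 -30 -1 [-0.84  0.69  0.71  2.04  0.37  0.18 -2.81] 8.2 7.4
RL 40 -4 1 [ 0.49  0.73 -0.93  2.33  2.2   0.78 -0.67] 0.0 0.0
RL 40 -4 -1 [-0.04  0.5  -0.15  2.09  1.07  0.18 -2.81] 14.3 12.9
RL 40 25 1 [ 0.84  0.87 -1.14  2.26  2.17  0.45  0.06] 0.0 0.0
RL 40 25 -1 [ 0.49  0.6  -0.47  2.09 -1.08  0.18  0.09] 9.3 8.5
RR 35 -30 1 [ 0.26  0.59 -0.53  2.2   1.81  0.62 -0.75] 0.0 0.0
RR 35 -30 -1 [-0.63  0.66  0.8   2.09 -1.08  0.18 -1.13] 5.5 5.0
RR 35 -4 1 [ 0.69  0.69 -0.9   2.26  2.08 
[... 1416 characters left out ...]
0.0
FR 0 -30 -1 [ 0.01  0.5   0.11  1.97 -0.09  0.67 -1.91] 0.0 0.0
FR 0 -4 1 [ 0.64  0.63 -0.84  1.98  0.64  0.82  0.94] 0.0 0.0
FR 0 -4 -1 [ 0.09  0.49 -0.02  1.98  0.01  0.67 -1.57] 0.0 0.0
FR 0 25 1 [ 0.69  0.67 -0.95  1.98  0.72  0.87  1.36] 0.0 0.0
FR 0 25 -1 [ 0.18  0.49 -0.17  1.99  0.13  0.67 -1.19] 0.0 0.0
FR 15 -30 1 [ 0.36  0.45 -0.49  2.22  0.88  0.44  0.2 ] 0.0 0.0
FR 15 -30 -1 [-0.22  0.43  0.3   2.2  -0.07  0.29 -1.98] 0.0 0.0
FR 15 -4 1 [ 0.62  0.49 -0.73  2.23  0.92  0.41  0.67] 0.0 0.0
FR 15 -4 -1 [ 0.14  0.41 -0.06  2.21  0.    0.26 -1.55] 0.0 0.0
FR 15 25 1 [ 0.9   0.64 -1.06  2.18  0.91  0.54  1.24] 0.0 0.0
FR 15 25 -1 [ 0.5   0.45 -0.43  2.18  0.09  0.33 -1.08] 0.0 0.0
```

Run:
```python
from fk import *
m=marks()
t=tip2tcp([*m['RL'],.111],-10,38); print('RL contact tcp',t)
go([.56,t[1],.17],-10,38)
```

```text
RL contact tcp [0.63581037 0.01045535 0.13747255]
pos [ 0.5484 -0.0351  0.1862] q [ 0.27  0.35 -0.43  2.26  1.22  0.23  0.25] F [ 0.4 -0.6 -0.4] w 0.0302 t 15.425
dpos cm [ 1.16  4.56 -1.62] rot [ -1.32 -10.74  -6.13] 12.4
```

Emit:
arm_command --pt "0 2.3 0 -0.4 -3.5 -2 0" --pt "0.4 2.3 0 -0.4 -3.5 -2 0" --pt "0.4 0 -0.5 -0.4 -3.5 -2 0" --pt "0.4 0 -0.5 0 0 0 0"

```text
clock: 15.92
tool_pos: [0.5558, -0.0148, 0.1752]
eef_rot: [-0.655, 0.696, 0.156, 0.249]
ft_force: [-0.6, 0.6, -1.3]
width: -0.0003
```

Run:
```python
from fk import *
go([.6358,.0105,.155],-10,38)
```

```text
pos [ 0.5558 -0.0148  0.1752] q [ 0.13  0.39 -0.4   2.35  1.92  0.37 -0.6 ] F [-0.6  0.6 -1.3] w -0.0003 t 15.925
dpos cm [ 8.    2.53 -2.02] rot [ 0.31 -4.64 -1.79] 5.0
```

Emit:
arm_command --pt "0.5 1.3 0 0.1 -1.6 -0.6 0" --pt "1 1.2 0 0.1 -1.6 -0.6 0" --pt "2 0.3 -0.3 0.1 -1.6 -0.6 0" --pt "2 0 -0.3 0 0 0 0" --pt "1.5 0 -0.3 0 0 0 0" --pt "0 0 0 0 0 0 0"

```text
clock: 16.68
tool_pos: [0.6282, 0.0102, 0.1635]
eef_rot: [-0.644, 0.689, 0.169, 0.285]
ft_force: [-0.5, -0.0, -0.2]
width: -0.0001
```

Run:
```python
from fk import *
go([.6358,.0105,.150],-10,38)
save('w12',arm.get_image('wrist'))
im=arm.get_image('side');save('sd12',im[100:280,180:380].repeat(4,0).repeat(4,1)[:600])
im=arm.get_image('scene'); save('sc12',im[130:270,190:390].repeat(4,0).repeat(4,1))
```

```text
pos [0.6282 0.0102 0.1635] q [ 0.09  0.5  -0.44  2.24  1.96  0.5  -0.69] F [-0.5 -0.  -0.2] w -0.0001 t 16.675
dpos cm [ 0.76  0.03 -1.35] rot [ 0.4  -0.43  0.05] 0.6
```

View pics/w12.png

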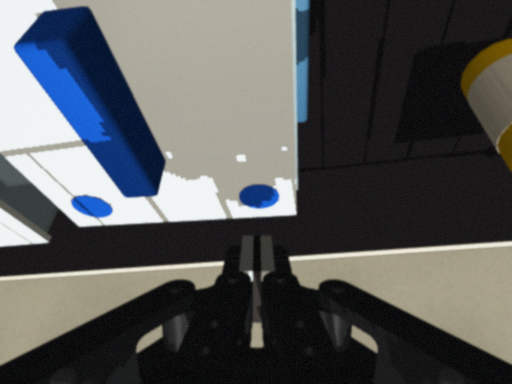

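View pics/sd12.png

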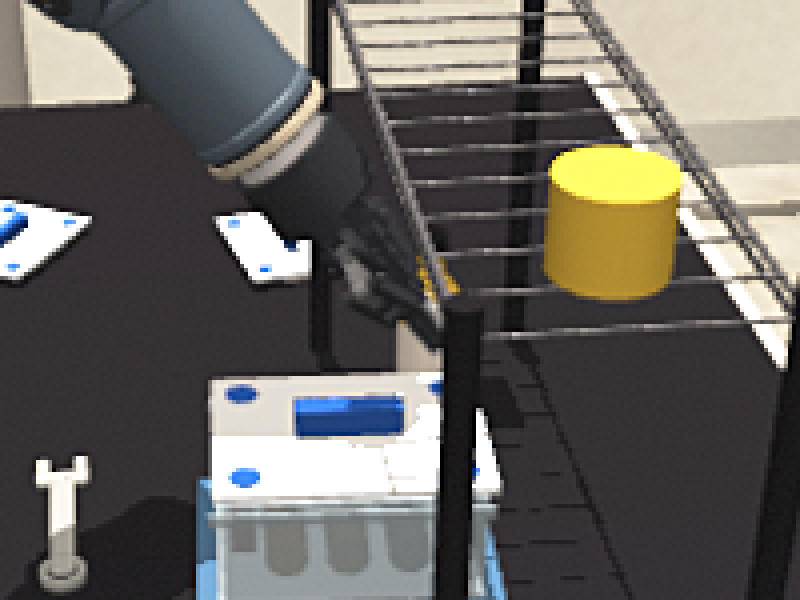

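View pics/sc12.png

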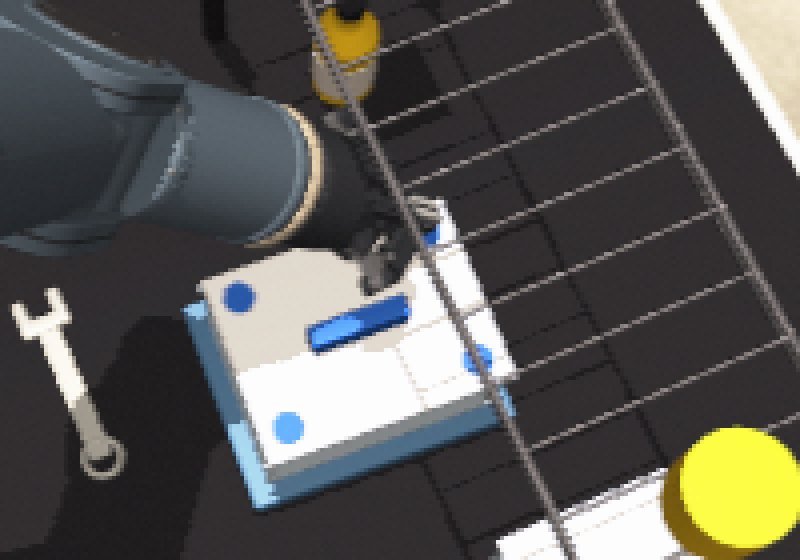

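Run:
```python
from fk import *
s=arm.get_state(); im=arm.get_image('wrist'); K,T=campose('wrist',s)
for b in blobs(im,'blue',(0,150,300,230),100): print(b[0],b[1],[atz(K,T,b[0],z).round(4) for z in (.109,.112)])
print(marks())
```

```text
[126.53 172.46] 1847 [array([ 0.6127, -0.0532,  0.109 ]), array([ 0.6096, -0.0507,  0.112 ])]
[258.67 197.11] 706 [array([0.6445, 0.0091, 0.109 ]), array([0.6405, 0.0098, 0.112 ])]
[ 92.37 206.91] 614 [array([ 0.6381, -0.0883,  0.109 ]), array([ 0.6342, -0.0848,  0.112 ])]
{'RL': array([0.64243165, 0.00928785]), 'RR': array([ 0.63606935, -0.0865011 ]), 'FL': array([0.50673065, 0.0183011 ]), 'FR': array([ 0.50036835, -0.07748785])}
```

Emit:
arm_command --pt "0.5 0 -1 0.2 -0.3 0 0" --pt "0.3 0 -0.8 0 0 0 0" --pt "0 0 0 0 0 0 0"

```text
clock: 17.25
tool_pos: [0.6338, 0.0106, 0.1459]
eef_rot: [-0.645, 0.688, 0.171, 0.286]
ft_force: [0.0, -0.1, -0.1]
width: -0.0
```

Emit:
arm_command --pt "0.15 0 -0.6 0 0 0 0" --pt "0 0 0 0 0 0 0"

```text
clock: 17.5
tool_pos: [0.6352, 0.0106, 0.1399]
eef_rot: [-0.645, 0.688, 0.171, 0.286]
ft_force: [0.3, 0.3, -0.2]
width: 0.0004
```

Emit:
arm_command --pt "0 0 -0.2 0 0 0 0" --pt "0 0 0 0 0 0 0"

```text
clock: 17.75
tool_pos: [0.6352, 0.0107, 0.1379]
eef_rot: [-0.645, 0.688, 0.172, 0.286]
ft_force: [0.6, -0.2, -0.0]
width: -0.0002
```

Emit:
arm_command --pt "0 0 -0.2 0 0 0 0" --pt "0 0 0 0 0 0 0"

```text
clock: 18.0
tool_pos: [0.6352, 0.0107, 0.136]
eef_rot: [-0.645, 0.688, 0.172, 0.286]
ft_force: [0.6, 0.3, 0.7]
width: -0.0002
```

Emit:
arm_command --pt "0 0 -0.2 0 0 0 0" --pt "0 0 0 0 0 0 0"

```text
clock: 18.25
tool_pos: [0.6354, 0.0107, 0.1342]
eef_rot: [-0.645, 0.688, 0.172, 0.286]
ft_force: [-2.0, 0.1, 1.3]
width: -0.0001
```

Emit:
arm_command --pt "0 0 -0.2 0 0 0 0" --pt "0 0 0 0 0 0 0"

```text
clock: 18.5
tool_pos: [0.6355, 0.0108, 0.1326]
eef_rot: [-0.645, 0.688, 0.172, 0.287]
ft_force: [-2.2, 0.0, 4.8]
width: -0.0002
```

Emit:
arm_command --pt "0 0 -0.2 0 0 0 0" --pt "0 0 0 0 0 0 0"

```text
clock: 18.75
tool_pos: [0.6355, 0.0108, 0.1312]
eef_rot: [-0.644, 0.688, 0.173, 0.287]
ft_force: [-3.8, 0.4, 7.6]
width: -0.0001
```

Emit:
arm_command --pt "0 0 -0.25 0 0 0 0" --pt "0 0 0 0 0 0 0"

```text
clock: 19.0
tool_pos: [0.6356, 0.0108, 0.1298]
eef_rot: [-0.644, 0.687, 0.174, 0.288]
ft_force: [-5.3, -0.5, 8.9]
width: -0.0002
```

Emit:
arm_command --pt "0 0 -0.25 0 0 0 0" --pt "0 0 0 0 0 0 0"

```text
clock: 19.25
tool_pos: [0.6356, 0.0108, 0.1284]
eef_rot: [-0.644, 0.687, 0.174, 0.288]
ft_force: [-5.1, 0.1, 9.5]
width: -0.0001
```

Emit:
arm_command --pt "0 0 -0.25 0 0 0 0" --pt "0 0 0 0 0 0 0"

```text
clock: 19.5
tool_pos: [0.6355, 0.0109, 0.1272]
eef_rot: [-0.643, 0.687, 0.175, 0.289]
ft_force: [-6.6, 1.0, 9.7]
width: 0.0002
```

Emit:
arm_command --pt "-0.1 0 -0.3 0 0 0 0" --pt "0 0 0 0 0 0 0"

```text
clock: 19.75
tool_pos: [0.6355, 0.0109, 0.1263]
eef_rot: [-0.642, 0.687, 0.177, 0.29]
ft_force: [-7.6, -0.6, 9.9]
width: -0.0004
```

Emit:
arm_command --pt "-0.1 0 -0.3 0 0 0 0" --pt "0 0 0 0 0 0 0"

```text
clock: 20.0
tool_pos: [0.6357, 0.011, 0.1256]
eef_rot: [-0.642, 0.687, 0.179, 0.292]
ft_force: [-6.3, -0.4, 10.8]
width: -0.0002
```

Emit:
arm_command --pt "0 0 -0.3 0 0 0 0" --pt "0 0 0 0 0 0 0"

```text
clock: 20.25
tool_pos: [0.6359, 0.011, 0.1243]
eef_rot: [-0.641, 0.686, 0.18, 0.292]
ft_force: [-6.9, 0.3, 11.0]
width: -0.0
```

Run:
```python
from fk import *
go([.635,.0105,.120],-10,38); print(arm.get_state()['torque'].round(2))
y=rot(arm.get_state()['eef_rot']).as_matrix()[:,1]; print(np.degrees(np.arccos(-y[2])))
s=arm.get_state(); im=arm.get_image('wrist'); save('w13',im); K,T=campose('wrist',s)
for b in blobs(im,'blue',(0,100,330,260),100): print(b[0],b[1],[atz(K,T,b[0],z).round(4) for z in (.1,.112)])
im=arm.get_image('side');save('sd13',im[150:280,210:350].repeat(5,0).repeat(5,1)[:600])
```

```text
pos [0.6359 0.011  0.1243] q [ 0.13  0.61 -0.51  2.27  2.14  0.63 -0.86] F [-6.9  0.3 11. ] w -0.0 t 20.25
dpos cm [-0.09 -0.05 -0.43] rot [ 0.6   1.13 -0.18] 1.3
[-0.18  0.44 -0.15]
39.2142017944975
[ 64.67 181.04] 15193 [array([ 0.5904, -0.0519,  0.1   ]), array([ 0.577 , -0.0374,  0.112 ])]
[305.95 122.79] 528 [array([0.5767, 0.0369, 0.1   ]), array([0.5656, 0.0364, 0.112 ])]
[253.62 232.85] 453 [array([0.6408, 0.0096, 0.1   ]), array([0.6189, 0.0137, 0.112 ])]
```

View pics/w13.png

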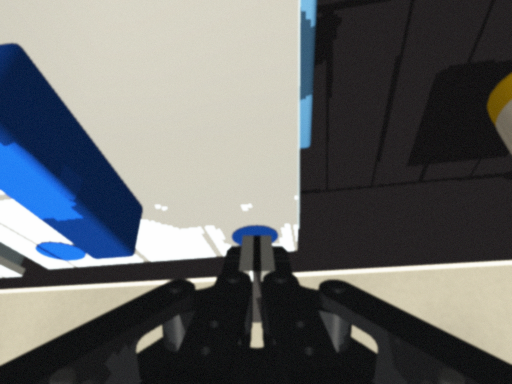

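View pics/sd13.png

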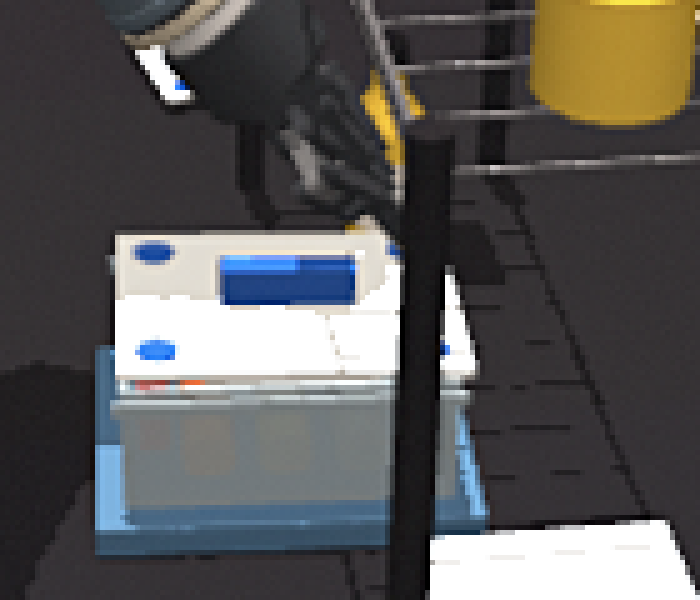

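Emit:
arm_command --pt "-0.1 0 -0.4 0.3 0.6 0 0" --pt "0 0 -0.2 0.3 0.6 0 0"

```text
clock: 20.6
tool_pos: [0.6364, 0.0108, 0.1212]
eef_rot: [-0.645, 0.686, 0.174, 0.288]
ft_force: [-10.0, -0.4, 16.7]
width: 0.0003
```

Emit:
arm_command --pt "0 0 -0.4 0 0.3 0 0" --pt "0 0 0 0 0 0 0"

```text
clock: 20.85
tool_pos: [0.6371, 0.0108, 0.1201]
eef_rot: [-0.645, 0.686, 0.174, 0.288]
ft_force: [-10.4, -0.4, 16.4]
width: -0.0001
```

Emit:
arm_command --pt "0 0 -0.4 0 0.3 0 0" --pt "0 0 0 0 0 0 0"

```text
clock: 21.1
tool_pos: [0.6377, 0.0108, 0.1194]
eef_rot: [-0.644, 0.687, 0.175, 0.288]
ft_force: [-9.9, -0.7, 18.3]
width: -0.0
```

Emit:
arm_command --pt "-0.2 0 -0.4 0 0.4 0 0" --pt "-0.2 0 -0.3 0 0.3 0 0"

```text
clock: 21.35
tool_pos: [0.6376, 0.0109, 0.1179]
eef_rot: [-0.643, 0.687, 0.175, 0.288]
ft_force: [-5.5, -0.5, 22.3]
width: 0.0002
```

Emit:
arm_command --pt "-0.2 0 -0.4 0 0.4 0 0" --pt "-0.1 0 -0.2 0 0.3 0 0"

```text
clock: 21.6
tool_pos: [0.6378, 0.0109, 0.1173]
eef_rot: [-0.643, 0.688, 0.176, 0.287]
ft_force: [-11.3, -0.2, 23.3]
width: 0.0001
```

Emit:
arm_command --pt "-0.2 0 0.8 0 0 0 0" --pt "-0.2 0 1 0 0 0 0" --pt "-0.3 0 1.2 0 0 0 0" --pt "0 0 0.5 0 0 0 0"

```text
clock: 22.1
tool_pos: [0.6313, 0.011, 0.1547]
eef_rot: [-0.642, 0.688, 0.176, 0.288]
ft_force: [-0.8, -0.3, -0.0]
width: 0.0001
```

Run:
```python
from fk import *
m=marks(); t=tip2tcp([*m['RR'],.111],-4,38); print(t); go([.60,t[1],.165],-4,38)
s=arm.get_state(); im=arm.get_image('wrist'); save('w14',im); K,T=campose('wrist',s)
for b in blobs(im,'blue',(0,100,330,260),100): print(b[0],b[1],[atz(K,T,b[0],z).round(4) for z in (.105,.111)])
im=arm.get_image('side');save('sd14',im[150:280,210:350].repeat(5,0).repeat(5,1)[:600])
```

```text
[ 0.62936231 -0.08603209  0.13747255]
pos [0.6313 0.011  0.1547] q [ 0.11  0.53 -0.47  2.25  2.03  0.54 -0.76] F [-0.8 -0.3 -0. ] w 0.0001 t 22.1
dpos cm [-3.13 -9.7   1.03] rot [0.55 0.44 5.78] 5.8
[ 95.43 149.15] 5120 [array([ 0.5957, -0.0543,  0.105 ]), array([ 0.5902, -0.0489,  0.111 ])]
[302.39 111.68] 243 [array([0.5898, 0.0367, 0.105 ]), array([0.5847, 0.0366, 0.111 ])]
[256.87 203.13] 707 [array([0.6487, 0.0087, 0.105 ]), array([0.64  , 0.0103, 0.111 ])]
[ 82.1  213.05] 657 [array([ 0.6426, -0.0921,  0.105 ]), array([ 0.6343, -0.0844,  0.111 ])]
```

View pics/w14.png

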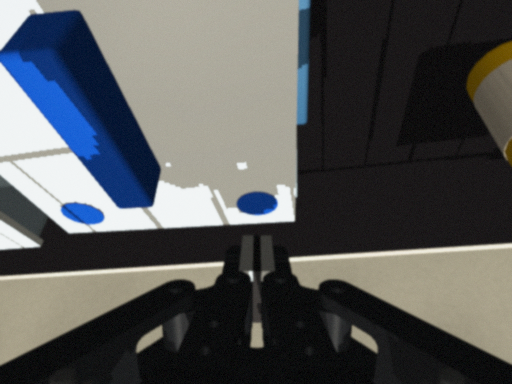

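View pics/sd14.png

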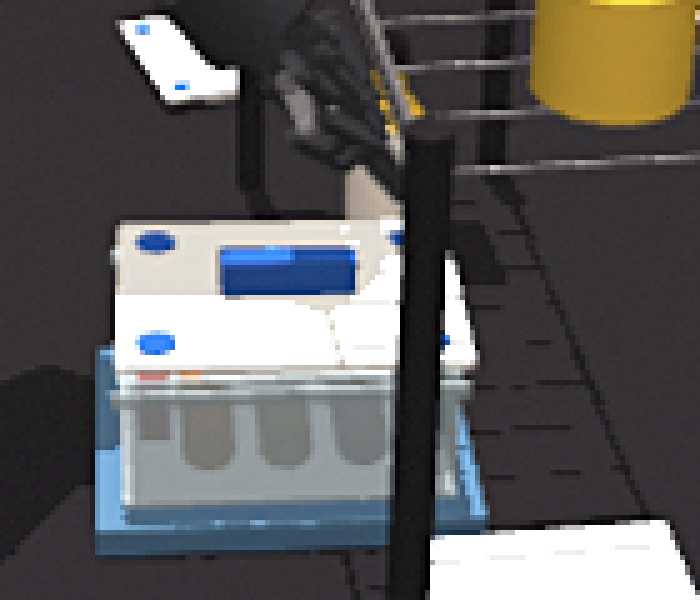

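Emit:
arm_command --pt "0 -2.4 0.2 0.1 0.1 1.5 0" --pt "0 -2.4 0.2 0.1 0.1 1.5 0" --pt "0 -2.4 0 0.1 0.1 1.5 0" --pt "0 -2.3 0 0.1 0.1 1.3 0" --pt "0 0 0 0 0 0 0"

```text
clock: 22.82
tool_pos: [0.6311, -0.0858, 0.1567]
eef_rot: [-0.66, 0.676, 0.208, 0.251]
ft_force: [-0.1, 1.3, -0.3]
width: 0.0001
```

Run:
```python
from fk import *
go([.6294,-.0860,.140],-4,38)
s=arm.get_state(); im=arm.get_image('wrist'); save('w15',im); K,T=campose('wrist',s)
for b in blobs(im,'blue',(0,100,512,260),100): print(b[0],b[1],[atz(K,T,b[0],z).round(4) for z in (.105,.111)])
```

```text
pos [ 0.6311 -0.0858  0.1567] q [ 0.42  0.53 -0.51  2.24  2.34  0.36 -0.72] F [-0.1  1.3 -0.3] w 0.0001 t 22.825
dpos cm [-0.17 -0.02 -1.67] rot [ 0.09 -0.1  -0.3 ] 0.3
[402.47 140.86] 4328 [array([ 0.6076, -0.0197,  0.105 ]), array([ 0.6015, -0.0231,  0.111 ])]
[254.66 194.63] 805 [array([ 0.6428, -0.0867,  0.105 ]), array([ 0.6347, -0.0861,  0.111 ])]
[440.34 194.3 ] 790 [array([0.6489, 0.0121, 0.105 ]), array([0.6404, 0.0069, 0.111 ])]
```

View pics/w15.png

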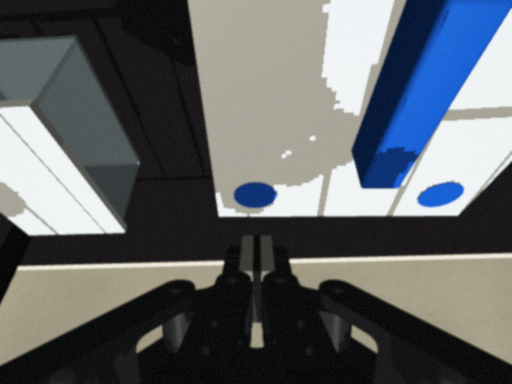

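Emit:
arm_command --pt "-0.15 0 -0.9 0 0 0 0" --pt "0 0 -0.9 0 0 0 0" --pt "0 0 -0.2 0 0 0 0"

```text
clock: 23.25
tool_pos: [0.6295, -0.0807, 0.135]
eef_rot: [-0.662, 0.675, 0.21, 0.249]
ft_force: [0.0, 0.3, -0.3]
width: -0.0
```

Emit:
arm_command --pt "0 0 -0.2 0 0 0 0" --pt "0 0 -0.2 0 0.1 0 0"

```text
clock: 23.5
tool_pos: [0.6298, -0.0803, 0.1309]
eef_rot: [-0.662, 0.675, 0.209, 0.249]
ft_force: [-3.9, -0.3, 6.9]
width: -0.0001
```

Emit:
arm_command --pt "-0.05 0 -0.3 0 0.2 0 0" --pt "-0.05 0 -0.3 0 0.2 0 0"

```text
clock: 23.75
tool_pos: [0.63, -0.0803, 0.1268]
eef_rot: [-0.662, 0.676, 0.209, 0.247]
ft_force: [-4.5, -0.2, 10.7]
width: 0.0001
```

Emit:
arm_command --pt "-0.1 0 -0.4 0.2 0.4 0 0" --pt "-0.1 0 -0.3 0.2 0.4 0 0"

```text
clock: 24.0
tool_pos: [0.6302, -0.0805, 0.1229]
eef_rot: [-0.664, 0.676, 0.206, 0.245]
ft_force: [-4.5, -1.5, 12.8]
width: -0.0001
```

Emit:
arm_command --pt "-0.15 0 -0.4 0 0.4 0 0" --pt "-0.1 0 -0.3 0 0.3 0 0"

```text
clock: 24.25
tool_pos: [0.6305, -0.0805, 0.1199]
eef_rot: [-0.663, 0.677, 0.205, 0.244]
ft_force: [-8.0, -0.3, 19.2]
width: 0.0003
```

Emit:
arm_command --pt "-0.15 0 -0.4 0 0.4 0 0" --pt "-0.1 0 -0.3 0 0.3 0 0"

```text
clock: 24.5
tool_pos: [0.6306, -0.0804, 0.1176]
eef_rot: [-0.663, 0.679, 0.205, 0.242]
ft_force: [-10.7, -0.2, 21.9]
width: 0.0002
```

Emit:
arm_command --pt "-0.2 0 -0.4 0 0.3 0 0" --pt "-0.1 0 -0.2 0 0.2 0 0"

```text
clock: 24.75
tool_pos: [0.6306, -0.0803, 0.117]
eef_rot: [-0.661, 0.679, 0.206, 0.242]
ft_force: [-12.5, 0.5, 22.8]
width: -0.0001
```

Emit:
arm_command --pt "-0.2 0 0.8 0 0 0 0" --pt "-0.4 0 1 0 0 0 0" --pt "-1 0 1.5 0 0 0 0" --pt "-1.5 0 1 0 0 0 0" --pt "-1.5 0 0.5 0 0 0 0"

```text
clock: 25.38
tool_pos: [0.584, -0.0794, 0.1685]
eef_rot: [-0.661, 0.679, 0.208, 0.243]
ft_force: [-0.5, -1.3, 0.2]
width: 0.0
```

Run:
```python
from fk import *
m=marks(); t=tip2tcp([*m['FR'],.111],-4,15); print(t); go([t[0],t[1],.16],-4,15)
s=arm.get_state(); im=arm.get_image('wrist'); save('w16',im); K,T=campose('wrist',s)
for b in blobs(im,'blue',(0,0,512,260),100): print(b[0],b[1],[atz(K,T,b[0],z).round(4) for z in (.105,.111)])
im=arm.get_image('side');save('sd16',im[150:280,210:350].repeat(5,0).repeat(5,1)[:600])
```

```text
[ 0.50451294 -0.07777766  0.13799516]
pos [ 0.584  -0.0794  0.1685] q [ 0.45  0.46 -0.54  2.33  2.35  0.36 -0.75] F [-0.5 -1.3  0.2] w 0.0 t 25.375
dpos cm [-7.95  0.17 -0.85] rot [ 1.88 22.11 -0.92] 22.2
[254.99  14.  ] 1828 [array([ 0.5086, -0.0753,  0.105 ]), array([ 0.506 , -0.0751,  0.111 ])]
[365.26 155.97] 4850 [array([ 0.5804, -0.0232,  0.105 ]), array([ 0.574 , -0.0257,  0.111 ])]
[250.25 219.01] 407 [array([ 0.637 , -0.0862,  0.105 ]), array([ 0.6277, -0.0854,  0.111 ])]
[394.42 221.97] 394 [array([0.6448, 0.0094, 0.105 ]), array([0.6351, 0.0053, 0.111 ])]
```

View pics/sd16.png

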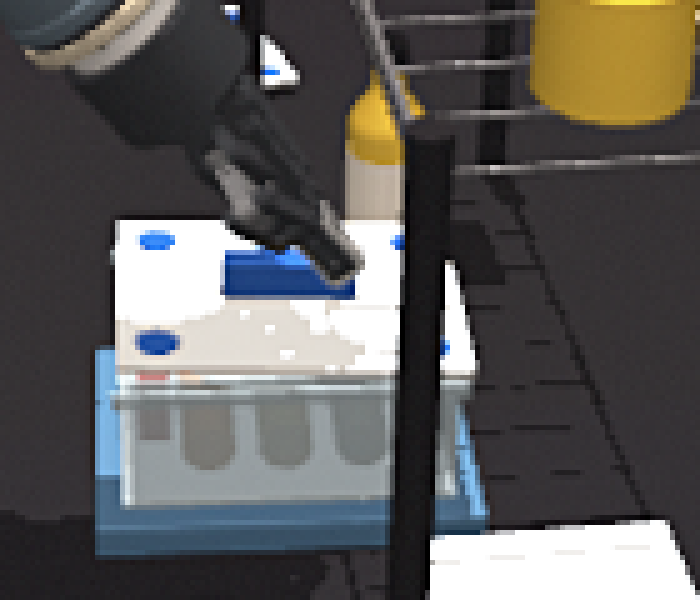

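View pics/w16.png

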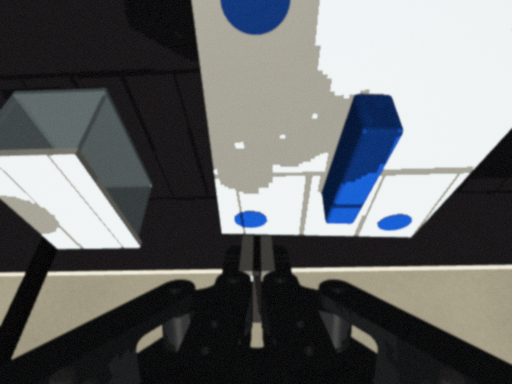

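Emit:
arm_command --pt "-1.5 0 0.3 0.4 4.4 -0.2 0" --pt "-1.5 0 0.3 0.4 4.4 -0.2 0" --pt "-1.5 0 0 0.4 4.4 -0.2 0" --pt "-1.5 0 0 0.4 4.4 -0.2 0" --pt "-1.5 0 0 0.3 4.4 -0.1 0" --pt "0 0 0 0 0 0 0"

```text
clock: 26.22
tool_pos: [0.5403, -0.0943, 0.1701]
eef_rot: [-0.67, 0.711, 0.124, 0.175]
ft_force: [-0.5, -0.3, 0.5]
width: -0.0001
```

Run:
```python
from fk import *
go([.506,-.0775,.145],-4,15)
```

```text
pos [ 0.5403 -0.0943  0.1701] q [ 0.37  0.38 -0.41  2.24  1.09  0.24  0.48] F [-0.5 -0.3  0.5] w -0.0001 t 26.225
dpos cm [-3.43  1.68 -2.51] rot [3.02 9.28 0.52] 9.8
```

Emit:
arm_command --pt "-0.9 0.4 0 0.8 2.4 0.1 0" --pt "-0.9 0.4 0 0.8 2.4 0.1 0" --pt "-0.9 0.4 -0.3 0.8 2.4 0.1 0" --pt "-0.8 0.4 -0.5 0.6 2.2 0.1 0" --pt "0 0 0 0 0 0 0"

```text
clock: 26.85
tool_pos: [0.5064, -0.0813, 0.1605]
eef_rot: [-0.695, 0.706, 0.066, 0.118]
ft_force: [-0.7, 0.7, 0.3]
width: -0.0001
```

Run:
```python
from fk import *
go([.506,-.0775,.142],-4,15)
save('w17',arm.get_image('wrist'))
im=arm.get_image('side');save('sd17',im[150:280,210:350].repeat(5,0).repeat(5,1)[:600])
```

```text
pos [ 0.5064 -0.0813  0.1605] q [ 0.56  0.43 -0.68  2.19  0.74  0.45  0.81] F [-0.7  0.7  0.3] w -0.0001 t 26.85
dpos cm [-0.04  0.38 -1.85] rot [0.4  0.01 0.3 ] 0.5
```

View pics/w17.png

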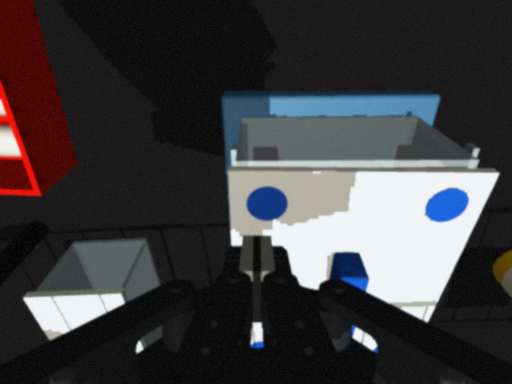

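View pics/sd17.png

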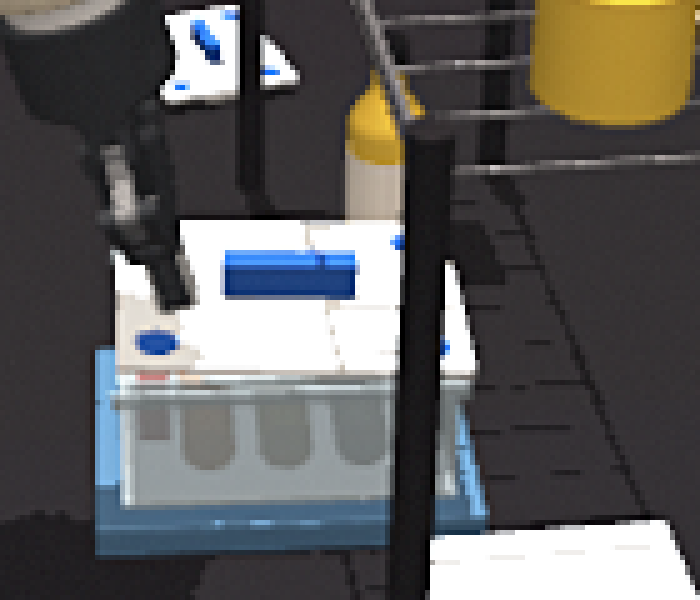

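Emit:
arm_command --pt "0 0.15 -0.9 0 0 0 0" --pt "0 0.1 -0.9 0 0 0 0" --pt "0 0 -0.2 0 0 0 0"

```text
clock: 27.32
tool_pos: [0.5076, -0.0794, 0.1409]
eef_rot: [-0.693, 0.707, 0.068, 0.12]
ft_force: [0.2, 0.1, -0.1]
width: 0.0004
```

Emit:
arm_command --pt "0 0 -0.2 0 0 0 0" --pt "0 0 -0.2 0 0 0 0"

```text
clock: 27.58
tool_pos: [0.5081, -0.0794, 0.1372]
eef_rot: [-0.693, 0.707, 0.069, 0.121]
ft_force: [0.9, 0.2, -0.8]
width: -0.0002
```

Emit:
arm_command --pt "0 0 -0.3 0 0 0 0" --pt "0 0 -0.3 0 0 0 0"

```text
clock: 27.82
tool_pos: [0.5084, -0.0796, 0.1316]
eef_rot: [-0.693, 0.707, 0.07, 0.121]
ft_force: [-3.5, 0.3, 9.6]
width: -0.0
```

Emit:
arm_command --pt "-0.05 0 -0.3 0 0.2 0 0" --pt "-0.05 0 -0.3 0 0.2 0 0"

```text
clock: 28.08
tool_pos: [0.5082, -0.0796, 0.1267]
eef_rot: [-0.693, 0.708, 0.068, 0.12]
ft_force: [-3.6, 0.0, 13.6]
width: 0.0001
```

Emit:
arm_command --pt "-0.1 0 -0.3 0 0.2 0 0" --pt "-0.1 0 -0.3 0 0.2 0 0"

```text
clock: 28.32
tool_pos: [0.5081, -0.0796, 0.1225]
eef_rot: [-0.692, 0.708, 0.068, 0.119]
ft_force: [-2.9, -0.1, 15.9]
width: 0.0001
```

Emit:
arm_command --pt "-0.1 0 -0.3 0 0.2 0 0" --pt "-0.1 0 -0.3 0 0.2 0 0"

```text
clock: 28.58
tool_pos: [0.5082, -0.0796, 0.1189]
eef_rot: [-0.692, 0.709, 0.067, 0.119]
ft_force: [-6.7, 0.3, 21.7]
width: 0.0001
```

Emit:
arm_command --pt "-0.1 0 -0.3 0 0.2 0 0" --pt "-0.1 0 -0.2 0 0.2 0 0"

```text
clock: 28.82
tool_pos: [0.5083, -0.0796, 0.117]
eef_rot: [-0.691, 0.71, 0.068, 0.118]
ft_force: [-7.7, 0.6, 25.7]
width: 0.0003
```

Emit:
arm_command --pt "0 0 1 0 0 0 0" --pt "0 0 1.5 0 0 0 0" --pt "0 1.5 2 0 0 0 0" --pt "0 3 0 0 0 0 0" --pt "0 3 0 0 0 0 0" --pt "0 1.5 0 0 0 0 0" --pt "0 0 0 0 0 0 0"

```text
clock: 29.7
tool_pos: [0.5088, 0.0118, 0.1642]
eef_rot: [-0.691, 0.71, 0.068, 0.12]
ft_force: [0.3, -0.6, -0.8]
width: -0.0001
```

Run:
```python
from fk import *
m=marks(); t=tip2tcp([*m['FL'],.111],-4,15); print(t); go([t[0]+.002,t[1],.145],-4,15)
save('w18',arm.get_image('wrist'))
im=arm.get_image('side');save('sd18',im[150:280,210:350].repeat(5,0).repeat(5,1)[:600])
```

```text
[0.51087523 0.01801128 0.13799516]
pos [0.5088 0.0118 0.1642] q [ 0.29  0.4  -0.62  2.19  0.78  0.48  0.55] F [ 0.3 -0.6 -0.8] w -0.0001 t 29.7
dpos cm [ 0.4   0.63 -1.92] rot [0.98 0.27 0.43] 1.1
```

View pics/w18.png

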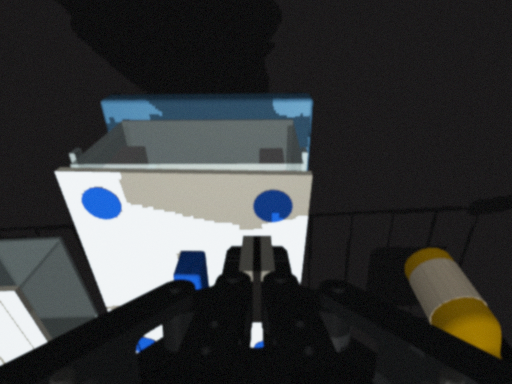

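View pics/sd18.png

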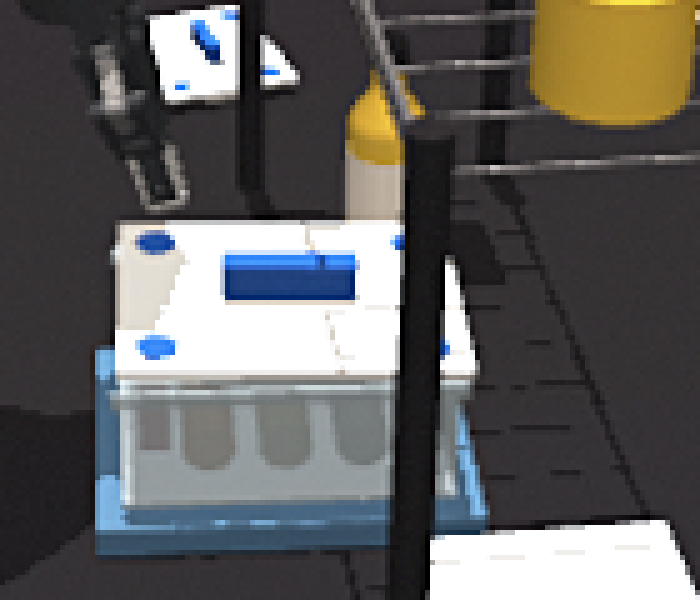

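Emit:
arm_command --pt "0.1 0.6 -0.9 0.9 0.2 0.3 0" --pt "0 0 -0.9 0 0 0 0" --pt "0 0 -0.4 0 0 0 0"

```text
clock: 30.18
tool_pos: [0.5096, 0.0141, 0.1401]
eef_rot: [-0.696, 0.705, 0.065, 0.119]
ft_force: [0.0, 0.2, 0.5]
width: 0.0002
```

Emit:
arm_command --pt "0 0 -0.3 0 0 0 0" --pt "0 0 -0.3 0 0 0 0"

```text
clock: 30.42
tool_pos: [0.5094, 0.0138, 0.1334]
eef_rot: [-0.696, 0.705, 0.065, 0.119]
ft_force: [-0.8, -0.2, 4.7]
width: 0.0
```

Emit:
arm_command --pt "0 0 -0.3 0 0.2 0 0" --pt "-0.05 0 -0.3 0 0.2 0 0"

```text
clock: 30.68
tool_pos: [0.5095, 0.0139, 0.1281]
eef_rot: [-0.696, 0.705, 0.063, 0.117]
ft_force: [-2.5, -0.7, 10.7]
width: -0.0
```

Emit:
arm_command --pt "-0.05 0 -0.3 0 0.2 0 0" --pt "-0.05 0 -0.3 0 0.2 0 0"

```text
clock: 30.92
tool_pos: [0.5096, 0.014, 0.1234]
eef_rot: [-0.696, 0.706, 0.062, 0.116]
ft_force: [-4.1, -0.7, 13.4]
width: 0.0003
```

Emit:
arm_command --pt "-0.1 0 -0.3 0 0.2 0 0" --pt "-0.1 0 -0.3 0 0.2 0 0"

```text
clock: 31.18
tool_pos: [0.5096, 0.014, 0.1197]
eef_rot: [-0.696, 0.706, 0.061, 0.115]
ft_force: [-4.3, -1.5, 20.2]
width: 0.0002
```

Emit:
arm_command --pt "-0.1 0 -0.3 0 0.2 0 0" --pt "-0.1 0 -0.3 0 0.2 0 0"

```text
clock: 31.42
tool_pos: [0.5097, 0.0141, 0.1167]
eef_rot: [-0.695, 0.707, 0.061, 0.115]
ft_force: [-8.4, -2.5, 26.4]
width: 0.0001
```

Emit:
arm_command --pt "0 0 1 0 0 0 0" --pt "0 -1 2 0 0 0 0" --pt "-0.5 -2 2 0 0 0 0" --pt "-0.5 -2 2 0 0 0 0" --pt "0 0 0 0 0 0 0"

```text
clock: 32.05
tool_pos: [0.4998, -0.0365, 0.1895]
eef_rot: [-0.695, 0.707, 0.063, 0.115]
ft_force: [1.3, -0.5, -0.3]
width: -0.0002
```

```bash
cat > chk.py <<'E'
from fk import *
import sys
n=sys.argv[1]
s=arm.get_state(); print(s['tool_pos'].round(4),s['ft_force'].round(1),s['clock'])
K,T=campose('wrist',s); im=arm.get_image('wrist'); save('w'+n,im)
for b in blobs(im,'blue',(0,0,512,384),60): print('w',b[0],b[1],[atz(K,T,b[0],z).round(4) for z in (.105,.111)])
K,T=campose('scene'); im=arm.get_image('scene'); save('sc'+n,im[140:270,190:390].repeat(4,0).repeat(4,1))
for b in blobs(im,'blue',(240,170,320,245),5): print('sc',b[0],b[1],[atz(K,T,b[0],z).round(4) for z in (.105,.111)])
im=arm.get_image('side');save('sd'+n,im[150:280,210:350].repeat(5,0).repeat(5,1)[:600])
E
python3 chk.py 19
```

```text
[ 0.4998 -0.0365  0.1895] [ 1.3 -0.5 -0.3] 32.05
w [270.23 110.32] 3973 [array([ 0.4546, -0.0248,  0.105 ]), array([ 0.453 , -0.0248,  0.111 ])]
w [196.64 187.98] 734 [array([ 0.5012, -0.0749,  0.105 ]), array([ 0.498 , -0.0733,  0.111 ])]
w [345.49 189.38] 758 [array([0.5093, 0.0207, 0.105 ]), array([0.5058, 0.0191, 0.111 ])]
w [273.86 237.75] 126 [array([ 0.545 , -0.0273,  0.105 ]), array([ 0.5403, -0.0273,  0.111 ])]
sc [297.19 187.85] 26 [array([0.646 , 0.0086, 0.105 ]), array([0.6446, 0.007 , 0.111 ])]
sc [279.47 210.34] 175 [array([ 0.5741, -0.0302,  0.105 ]), array([ 0.5731, -0.0316,  0.111 ])]
sc [311.11 218.78] 9 [array([ 0.6421, -0.0862,  0.105 ]), array([ 0.6408, -0.0873,  0.111 ])]
sc [307.08 221.23] 13 [array([ 0.6292, -0.0879,  0.105 ]), array([ 0.6279, -0.089 ,  0.111 ])]
sc [261.32 235.77] 44 [array([ 0.5002, -0.0746,  0.105 ]), array([ 0.4995, -0.0758,  0.111 ])]
sc [300.95 239.78] 37 [array([ 0.592, -0.127,  0.105]), array([ 0.5909, -0.1279,  0.111 ])]
```

View pics/w19.png

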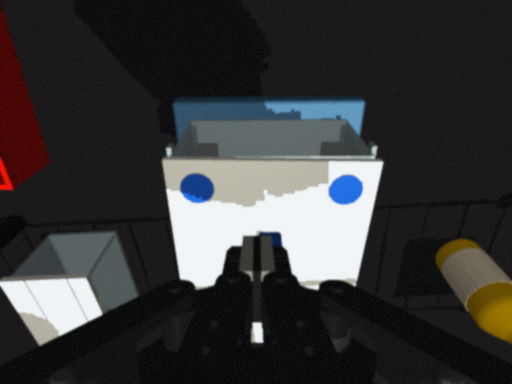

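View pics/sd19.png

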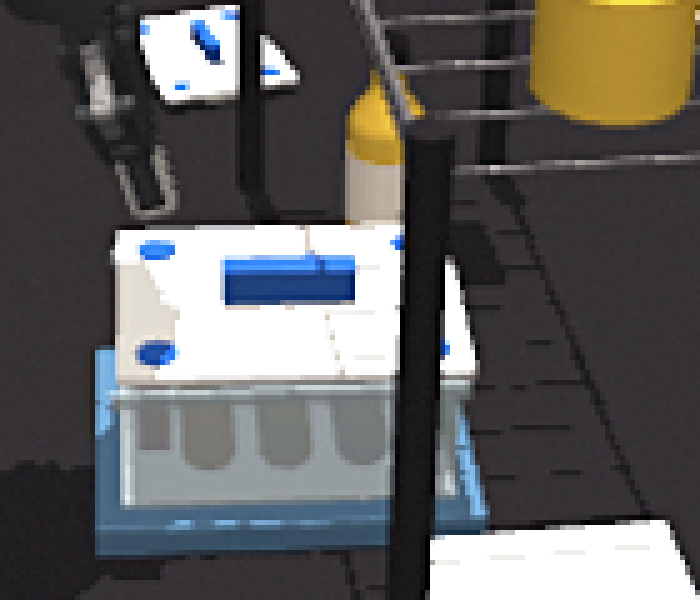

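Run:
```python
from fk import *
go([.585,-.036,.19],-4,36)
```

```text
pos [ 0.4995 -0.0343  0.1881] q [ 0.5   0.37 -0.73  2.17  0.65  0.53  0.8 ] F [ 0.7  0.3 -0.4] w -0.0001 t 32.2
dpos cm [ 8.55 -0.17  0.19] rot [ -1.19 -21.62   0.21] 21.7
```

Emit:
arm_command --pt "1.2 0 0 -0.2 -4 0 0" --pt "1.2 0 0 -0.2 -4 0 0" --pt "1.5 0 0 -0.2 -4 0 0" --pt "1.5 0 0 -0.2 -4 0 0" --pt "1.5 0 0 -0.2 -4 0 0" --pt "1 0 0 0 -1 0 0" --pt "0 0 0 0 0 0 0"

```text
clock: 33.08
tool_pos: [0.5645, -0.0296, 0.1823]
eef_rot: [-0.672, 0.689, 0.17, 0.213]
ft_force: [-1.4, -0.6, -0.1]
width: 0.0
```

```bash
python3 chk.py 20; python3 -c "
from fk import *
go([.62,-.0865,.16],-4,38)"
```

```text
[ 0.5645 -0.0296  0.1823] [-1.4 -0.6 -0.1] 33.075
w [142.12  48.85] 1916 [array([ 0.5008, -0.0747,  0.105 ]), array([ 0.4985, -0.0724,  0.111 ])]
w [361.64  53.29] 1907 [array([0.509 , 0.0207, 0.105 ]), array([0.5062, 0.019 , 0.111 ])]
w [250.79 172.33] 3097 [array([ 0.5771, -0.0334,  0.105 ]), array([ 0.5714, -0.0329,  0.111 ])]
w [186.54 233.5 ] 367 [array([ 0.6364, -0.0863,  0.105 ]), array([ 0.6283, -0.0835,  0.111 ])]
w [314.75 235.59] 365 [array([0.6447, 0.0092, 0.105 ]), array([0.6362, 0.008 , 0.111 ])]
sc [297.11 187.74] 27 [array([0.646, 0.009, 0.105]), array([0.6446, 0.0074, 0.111 ])]
sc [286.25 208.39] 75 [array([ 0.5933, -0.0327,  0.105 ]), array([ 0.5921, -0.0341,  0.111 ])]
sc [311.11 218.78] 9 [array([ 0.6421, -0.0862,  0.105 ]), array([ 0.6408, -0.0873,  0.111 ])]
sc [307.08 221.23] 13 [array([ 0.6292, -0.0879,  0.105 ]), array([ 0.6279, -0.089 ,  0.111 ])]
sc [261.41 236.02] 41 [array([ 0.5001, -0.0753,  0.105 ]), array([ 0.4995, -0.0765,  0.111 ])]
sc [301.06 239.76] 34 [array([ 0.5923, -0.1271,  0.105 ]), array([ 0.5912, -0.128 ,  0.111 ])]
pos [ 0.5642 -0.0305  0.1828] q [ 0.23  0.37 -0.41  2.29  1.77  0.25 -0.31] F [-0.2  0.3  0. ] w -0.0001 t 33.225
dpos cm [ 5.58 -5.6  -2.28] rot [-0.06 -6.52 -0.12] 6.5
```

View pics/w20.png

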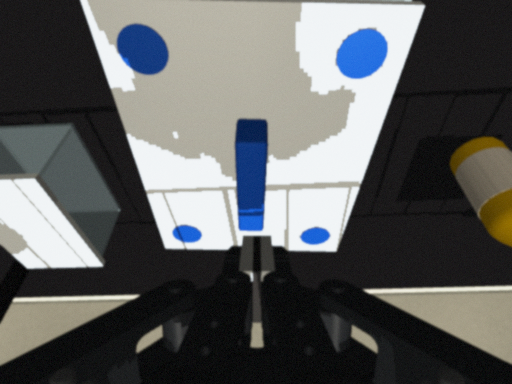

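Emit:
arm_command --pt "-1.5 0 1 0 1 0 0" --pt "-2 0 1 0 2 0 0" --pt "-2 0 1 0 2 0 0" --pt "0 0 0 0 0 0 0" --pt "0 0 0 0 0 0 0"

```text
clock: 33.85
tool_pos: [0.5157, -0.0314, 0.2096]
eef_rot: [-0.676, 0.697, 0.144, 0.189]
ft_force: [-0.3, -0.2, -0.9]
width: 0.0002
```

```bash
python3 chk.py 21
python3 - <<'E'
from h import *
save('sdfull',arm.get_image('side'))
for l in ['parts_bin','oil_bottle','small_tub','wrench']:
    K,T=campose('side'); r=arm.landmark_of('side',l); print(l,[(np.round(d['at'],1).tolist(),atz(K,T,d['at'],0).round(3).tolist()) for d in r[:1]])
E
```

```text
[ 0.5157 -0.0314  0.2096] [-0.3 -0.2 -0.9] 33.85
w [265.7   33.43] 5227 [array([ 0.4532, -0.0227,  0.105 ]), array([ 0.4514, -0.0227,  0.111 ])]
w [186.32 121.57] 796 [array([ 0.501 , -0.0748,  0.105 ]), array([ 0.4976, -0.073 ,  0.111 ])]
w [339.75 124.59] 810 [array([0.5091, 0.0207, 0.105 ]), array([0.5055, 0.0193, 0.111 ])]
w [260.72 201.39] 1479 [array([ 0.573 , -0.0327,  0.105 ]), array([ 0.5672, -0.0323,  0.111 ])]
w [206.4  253.58] 250 [array([ 0.6364, -0.0863,  0.105 ]), array([ 0.6285, -0.0841,  0.111 ])]
w [311.38 255.75] 249 [array([0.6447, 0.0093, 0.105 ]), array([0.6365, 0.0082, 0.111 ])]
sc [297.11 187.74] 27 [array([0.646, 0.009, 0.105]), array([0.6446, 0.0074, 0.111 ])]
sc [279.4  210.34] 176 [array([ 0.5739, -0.0301,  0.105 ]), array([ 0.5729, -0.0316,  0.111 ])]
sc [311.11 218.78] 9 [array([ 0.6421, -0.0862,  0.105 ]), array([ 0.6408, -0.0873,  0.111 ])]
sc [307.08 221.23] 13 [array([ 0.6292, -0.0879,  0.105 ]), array([ 0.6279, -0.089 ,  0.111 ])]
sc [261.41 236.02] 41 [array([ 0.5001, -0.0753,  0.105 ]), array([ 0.4995, -0.0765,  0.111 ])]
sc [300.65 239.91] 34 [array([ 0.5911, -0.127 ,  0.105 ]), array([ 0.59  , -0.1279,  0.111 ])]
parts_bin [([221.3, 316.0], [0.435, -0.286, 0.0])]
oil_bottle [([284.2, 196.0], [0.656, 0.185, 0.0])]
small_tub []
wrench [([193.9, 234.5], [0.374, 0.019, 0.0])]
```

View pics/sdfull.png

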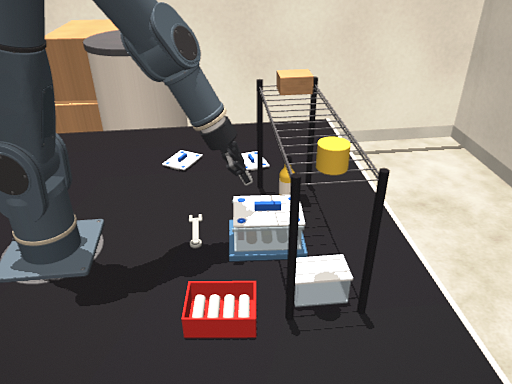

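```bash
python3 -c "
from station import arm
print(arm.sign_off())"
```

```text
the job is handed in; nothing more can be done
None
```

I put the large lid on the tub and pressed all four corners home, then let go and handed the job in at about 34 s. `sign_off` gives no verdict, so the result below rests on my own measurements.

**Placing:** I gripped the lid by its rib with the tool leaning back 27°. I lowered it until the catches took its weight, with only about 2 N of force change at contact, then released it.

**Pressing:** I pressed the rear corners with the tool leaning about 38° under the rack edge, then the front corners at about 15°. Each corner gave way at roughly 10–13 N and then came up firm. Peak readings were about 23 N at the rear corners and 26 N at the front.

**Last checks:**
- **Seating:** two wrist views both put all four marks at 105 mm above the bench, which is seated height. They form an undistorted 96 × 136 mm rectangle, so the lid is level.
- **Centring:** the lid centre is about 2.5 mm from the tub centre.
- **Contact:** the gripper was clear of the lid and reading under 1 N when I handed in.
- **Rack:** no rack contact showed in the force readings or the pictures I took.

**Disagreements:**
- The network points for the wrench and oil bottle differed from the first readings by about 13–15 mm. I put that down to detector scatter, because both look unmoved in the picture.
- The small tub was not detected in the last check, though it looks unmoved in the picture.
- The rear right press landed about 6 mm inboard of its mark.

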